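# Put the coffee grinder's three collars back on its slanted spindle

## Robot

A 6-joint arm with a two-finger parallel gripper is mounted at the origin on a cart in front of the work surface, level with it; the furniture and walls round the work are solid. World frame = base frame: x ahead of the robot, y to its left, z up, the work surface at z = 0. Lengths are in m, angles in degrees, forces in N, time in s.
With the tool pointing down it reaches from about 0.25 to 0.725 m from the base axis. Payload 9.7 kg.
Tool frame: the origin (TCP) lies at the very end of the fingers, on their centre line; the grasp point (between the pads) lies 19 mm behind it (env.pinch_z is the distance from the TCP to the grasp point, in m); z points along the fingers, y is the line along which they close (so a half turn about z gives the same grasp; the last joint's range is limited). The gripper opens to 85 mm and grips with 20 to 120 N. Pads are 22 mm wide; open, the fingers measure 114 mm over their backs; the gripper's body (76 mm by 85 mm) begins 54 mm behind the grasp point. The pads swing forward as they close: fully open they stand 13 mm farther back than shut.
Start: joints at [-76.776, 4.979, 10.078, 95.1, 0, 90], TCP at [0.126, -0.535, 0.231] pointing down, gripper open.
Joint ranges: [-179.16, 179.16], [-48.56, 103.87], [-65.8, 70.77], [-126.05, 130.52], [-82.76, 87.17], [-180, 180]. Speed limits (degrees/s): [127.2, 127.2, 147.25, 180, 180, 180].

## Interface

Orientations are given as a 3x3 rotation matrix whose columns are the frame's x, y, z axes.
In Python, from plant import env, snapshot, get_calibration, order gives the robot as it stands.
- The arm moves only by the tool carry_out, never from a script. Its argument "increments" is a list of rows, each an object of numbers: "fingers": the opening, from 0 (shut) to 1 (fully open); "x", "y", "z": the shift along the world's x, y, z in cm; "rx", "ry", "rz": the turn, a rotation vector about the world's x, y, z in degrees. In form: [{"fingers": .., "x": .., "y": .., "z": .., "rx": .., "ry": .., "rz": ..}, ...]. A call has 1 to 8 rows; each row is the pose to reach, as a shift and turn from the pose commanded when the call began; what a row does not reach only later rows make up. A row lasts 1/10 s, in which the tool goes at most 50 mm and 8.59 degrees, less where a joint would pass 70% of its speed; a pose out of reach is approached as far as the arm can. A call with a gripper value outside its range is refused whole. The fingers move at their own pace and stop on an object; "newtons" is the grip in N (left out, the last holds). Time passes only in rows, so rows that repeat a pose let the fingers close. It gives the time, the measured TCP pose, the force, the opening and the grip force at its end, in the units of the state.
- env.state(): the state, without advancing time (a new reading comes with each control period).
- snapshot(name): name is "scene" or "top" or "wrist"; returns the picture (420x560x3 uint8, red, green, blue); there is no depth.
- get_calibration(name): a dict with "K" (3x3 intrinsics, pixels), "pose" (4x4, takes a point from camera to world coordinates); the wrist camera has in their place "T_tool_cam" (4x4, takes a point from camera to tool coordinates, whose origin is the TCP and whose axes are the flange's). Camera axes: x right, y down, z forward; pixel columns grow to the right and rows downward; lengths in m; the calibration is good to about 2 mm. A picture is of the moment at which its call begins: read the wrist's pose just before it. get_calibration takes no time and is no camera call.
- order.hand_in(): hands the job in; it is judged then, once.
The state is a dict: "t": time; "joint_pos": joint angles; "dq": joint speeds; "joint_torque": joint torques, N m; "eef_pos": TCP position; "ee_rot": TCP orientation; "force": force on the tool from outside, world axes, zero at the start; "moment": the same for the moment, N m; "width": opening from 0.0 (shut) to 1.0 (fully open); "grip_force": force on a finger pad.
Only numpy, scipy, OpenCV 4.12 (cv2) and the standard library are available. Lean on these libraries where they do the work, as an engineer would, in place of code of your own. Each camera call takes 0.05 s, during which the arm holds its last target. There are 200 camera calls.

## Task

The grinder has been cleaned: put its three steel collars from the board back on the slanted spindle, each slid fully home and let go before the next. First the wide round one down to the seat, then the square one with teeth underneath, turned so that its slots drop over the spindle's drive tongue, then the small round one down on top of it. Leave the tamper, the jigger and the little steel cup standing where they are.

Things in the scene. Friction and masses are not known exactly. Their poses are not given: they have to be found in the camera images.
- grinder: Grinder, fixed: a 94 mm aluminium drum on a black foot 165 x 112 mm, 23 mm high; a black box 60 x 70 mm, 91 mm high, behind the drum. Origin: centre of the underside, z up, front faces its -x. The drum's top face leans 30 degrees from level toward the front; on it a 64 mm steel seat disc, 4 mm proud, from which the spindle rises square to the face.
- spindle_seat (a point): Point on the spindle axis in the plane of the seat, about 100 mm above the worktop. z: up along the spindle, 30 degrees off vertical toward the grinder's front. x: along the drive tongue, y: across it. Spindle, plain steel: 26 mm diameter from the seat up to 26 mm (bevelled from 23.5), then 14 mm up to 53 mm (bevelled from 50), then 10 mm up to 74 mm, then a cone to the tip.
- spindle_shoulder (a point): Point on the spindle axis 26 mm up from the seat, on the shoulder where the square collar stands; axes as spindle_seat. The drive tongue lies across this shoulder: a bar 21 mm long (x), 9 mm wide (y), 6 mm high. The spindle is a stiff pivot (0.25 N m to turn it) left anywhere within 0.7 rad either way of y being level.
- spindle_tip (a point): Top end of the spindle, 80 mm from the seat along the axis, 4 mm wide; axes as spindle_seat.
- wide_collar_center (a point): Centre (half-way up) of the wide round steel collar: outer diameter 58 mm, bore 29 mm, 24 mm high, about 0.15 kg, lying flat on the board. z along its axis, both ends alike. Home over the thick part of the spindle, lower end on the seat: centre 12 mm from the seat.
- dog_collar_center (a point): Centre (half-way up) of the square collar: 36 x 36 mm, 28 mm high, bore 17 mm, 0.15 kg, teeth down. z: axis, away from the teeth; x, y square to its sides. Four corner teeth 7.5 mm long leave crossed slots 12 mm wide along x and y. Home: a slot over the tongue, centre 40 mm from the seat; it stops 6 mm higher unless lined up within 0.14 rad.
- small_collar_center (a point): Centre (half-way up) of the small round steel collar: outer diameter 34 mm, bore 13 mm, 22 mm high, about 0.08 kg, lying flat on the board. z along its axis, both ends alike. Home over the thin part, lower end on the square collar's top: centre 65 mm from the seat.
- board: Wooden serving board, 150 x 270 x 12 mm, fixed on the worktop (turned somewhat in plan), origin at the centre of its underside, its long side along its y; the three collars lie on its 12 mm high top in a row along y, about 85 mm apart, in any order.
- by_tamper: Bystander: coffee tamper 58 mm wide, 86 mm high, standing loose on the worktop behind the board; origin at the centre of its underside, z up.
- by_jigger: Bystander: steel double-cone jigger 47 mm wide, 78 mm high, standing loose; origin at the centre of its underside, z up.
- by_cup: Bystander: small steel cup 56 mm wide, 32 mm high, standing loose; origin at the centre of its underside, z up.
- wide_collar: The wide collar as a body; origin at the centre of its lower end.
- dog_collar: The square collar as a body; origin at the centre of its underside, level with the ends of its teeth.
- small_collar: The small collar as a body; origin at the centre of its lower end.

How it is judged (in metres and radians):
On the way, in this order (a step that is already met when the one before it is completed fails the run):
1. the wide collar is home on the seat and let go (z of wide_collar_center in the frame of spindle_seat between 0.0095 and 0.0145 m and x of wide_collar_center in the frame of spindle_seat between -0.004 and 0.004 m and y of wide_collar_center in the frame of spindle_seat between -0.004 and 0.004 m and angle between the z axis of wide_collar_center and the z axis of spindle_seat, either way round below 0.14 rad and contact force between wide_collar and the fingers below 0.1 N), for 0.1 s.
2. the square collar is home over the drive tongue and let go (z of dog_collar_center in the frame of spindle_seat between 0.0375 and 0.0425 m and x of dog_collar_center in the frame of spindle_seat between -0.004 and 0.004 m and y of dog_collar_center in the frame of spindle_seat between -0.004 and 0.004 m and angle between the z axis of dog_collar_center and the z axis of spindle_seat, either way round below 0.14 rad and contact force between dog_collar and the fingers below 0.1 N), for 0.1 s.
3. the small collar is home on top of the square one and let go (z of small_collar_center in the frame of spindle_seat between 0.0625 and 0.0675 m and x of small_collar_center in the frame of spindle_seat between -0.004 and 0.004 m and y of small_collar_center in the frame of spindle_seat between -0.004 and 0.004 m and angle between the z axis of small_collar_center and the z axis of spindle_seat, either way round below 0.14 rad and contact force between small_collar and the fingers below 0.1 N), for 0.1 s.
At the end, for the whole second after the job is handed in: All three collars are on the spindle and at rest: wide one with its centre 12 mm from the seat along the spindle, square one 40 mm, small one 65 mm, each within 2.5 mm, within 4 mm of the axis across it (along each of x and y), and square to it within 0.14 rad (z of wide_collar_center in the frame of spindle_seat between 0.0095 and 0.0145 m and x of wide_collar_center in the frame of spindle_seat between -0.004 and 0.004 m and y of wide_collar_center in the frame of spindle_seat between -0.004 and 0.004 m and angle between the z axis of each of wide_collar_center, dog_collar_center, small_collar_center and the z axis of spindle_seat, either way round below 0.14 rad and z of dog_collar_center in the frame of spindle_seat between 0.0375 and 0.0425 m and x of dog_collar_center in the frame of spindle_seat between -0.004 and 0.004 m and y of dog_collar_center in the frame of spindle_seat between -0.004 and 0.004 m and z of small_collar_center in the frame of spindle_seat between 0.0625 and 0.0675 m and x of small_collar_center in the frame of spindle_seat between -0.004 and 0.004 m and y of small_collar_center in the frame of spindle_seat between -0.004 and 0.004 m and linear speed of each of wide_collar, dog_collar, small_collar below 0.01 m/s); the robot touches nothing.
It fails at once if a bystander (tamper, jigger or cup) is moved more than 20 mm or tipped (distance of any of by_tamper, by_jigger, by_cup from where it was at the start of the episode above 0.02 m or angle between any of by_tamper, by_jigger, by_cup's own z axis and vertical above 0.3 rad).
It also fails if it takes over 72 s, if anything falls off the work surface, if the arm or the gripper's body presses on something with over 40 N, if the wrist force passes 120 N, or if a joint passes its speed limit or range.

## Working session

There is one attempt and no reset: what is moved stays moved. The work goes in short steps, Python scripts to look and compute and a tool call to move; the robot and the scene stay as the last step left them, time stands still between calls to the robot, and variables do not carry over. Pictures are saved under pics/ and viewed, at most 11 in all, crops included, and the job is handed in when it is done.

Besides the shell and the picture viewer there is one more tool, called after "Emit:" as name([rows], argument=value, ...), one row to a line, values as JSON. carry_out: Moves the arm, as the interface text tells. Its arguments: {"type":"object","properties":{"increments":{"type":"array","items":{"type":"object","properties":{"fingers":{"type":"number"},"x":{"type":"number"},"y":{"type":"number"},"z":{"type":"number"},"rx":{"type":"number"},"ry":{"type":"number"},"rz":{"type":"number"}}}},"newtons":{"type":"number"}},"required":["increments"]}

```bash
mkdir -p pics; ls; python3 - <<'E'
from plant import env, snapshot, get_calibration, order
import cv2, numpy as np
np.set_printoptions(precision=4,suppress=True)
for n in ("scene","top"):
    im=snapshot(n); cv2.imwrite(f"pics/{n}0.png",im[:,:,::-1]); c=get_calibration(n); print(n,c["K"],c["pose"])
print(get_calibration("wrist")); s=env.state(); print(s, env.pinch_z)
E
```

```text
pics
scene [[472.3475   0.     274.4066]
 [  0.     472.3475 208.2823]
 [  0.       0.       1.    ]] [[-0.8201 -0.4397  0.3662  0.1683]
 [-0.5722  0.6301 -0.5249  0.6571]
 [ 0.     -0.64   -0.7684  1.0036]
 [ 0.      0.      0.      1.    ]]
top [[453.8755   0.     277.7965]
 [  0.     453.8755 209.7668]
 [  0.       0.       1.    ]] [[ 0.0061 -0.9813  0.1922  0.3384]
 [-0.9996 -0.0009  0.0273  0.0458]
 [-0.0266 -0.1923 -0.981   1.3724]
 [ 0.      0.      0.      1.    ]]
{'K': array([[294.4284,   0.    , 280.8095],
       [  0.    , 294.4284, 205.4898],
       [  0.    ,   0.    ,   1.    ]]), 'T_tool_cam': array([[-0.0002, -0.9634, -0.2681,  0.0679],
       [ 1.    ,  0.0001, -0.001 , -0.0006],
       [ 0.001 , -0.2681,  0.9634, -0.1417],
       [ 0.    ,  0.    ,  0.    ,  1.    ]])}
{'t': 0.1, 'joint_pos': array([-76.7749,   5.007 ,  10.0379,  95.0999,  -0.0013,  90.0023]), 'dq': array([-0.0733, -0.1086,  0.1239, -0.0648, -0.0171,  0.0742]), 'joint_torque': array([  0.0009, -52.156 ,  46.5653,   0.0159,  -0.    ,  -0.    ]), 'eef_pos': array([ 0.1258, -0.5352,  0.2307]), 'ee_rot': array([[ 0.9735,  0.2287, -0.0003],
       [ 0.2287, -0.9735,  0.0012],
       [-0.    , -0.0012, -1.    ]]), 'force': array([0.1228, 0.3726, 1.0219]), 'moment': array([-0.0082, -0.0392,  0.0093]), 'grip_force': 0.0, 'width': 1.0010047686936594} 0.0187
```

View pics/scene0.png

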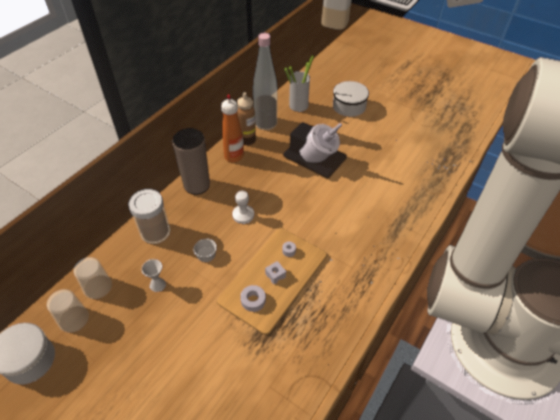

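View pics/top0.png

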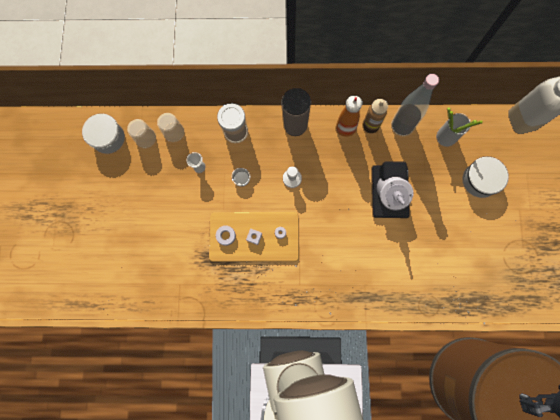

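Scene: board with three collars: wide at (253,297), square (275,271), small (290,248); grinder at (318,150), spindle leaning towards the robot. Top: wide (225,235), square (254,237), small (281,232), tamper (292,178), cup (241,177), jigger (195,160), grinder at (395,192).

```bash
cat > h.py <<'E'
from plant import env, snapshot, get_calibration, order
import cv2, numpy as np
np.set_printoptions(precision=4,suppress=True)
def campose(n,s=None):
    c=get_calibration(n)
    if n!="wrist": return c["K"],c["pose"]
    s=s or env.state(); T=np.eye(4); T[:3,:3]=s["ee_rot"]; T[:3,3]=s["eef_pos"]
    return c["K"],T@c["T_tool_cam"]
def ray(K,P,uv):
    d=P[:3,:3]@np.linalg.inv(K)@np.array([uv[0],uv[1],1.]); return P[:3,3],d/np.linalg.norm(d)
def onz(K,P,uv,z):
    o,d=ray(K,P,uv); return o+d*(z-o[2])/d[2]
def proj(K,P,X):
    q=K@(P[:3,:3].T@(np.asarray(X)-P[:3,3])); return q[:2]/q[2]
def tri(rays):
    A=np.zeros((3,3));b=np.zeros(3)
    for o,d in rays:
        M=np.eye(3)-np.outer(d,d);A+=M;b+=M@o
    X=np.linalg.solve(A,b); return X,[np.linalg.norm(np.cross(X-o,d)) for o,d in rays]
def wrist(name):
    s=env.state(); im=snapshot("wrist"); cv2.imwrite(f"pics/{name}.png",im[:,:,::-1])
    K,P=campose("wrist",s); np.savez(f"pics/{name}.npz",K=K,P=P); return im,K,P
E
python3 - <<'E'
from h import *
K,P=campose("top")
for n,uv,z in [("wide",(225,235),.036),("dog",(254,237),.04),("small",(281,232),.034),("b1",(211,214),.012),("b2",(297,214),.012),("b3",(297,262),.012),("b4",(209,262),.012),("tamper",(292,172),.08),("cup",(241,177),.03),("jig",(195,160),.07),("gf",(375,217),.023),("gf2",(410,217),.023),("tip",(402,199),.17)]: print(n,onz(K,P,uv,z))
im=cv2.imread("pics/top0.png");a=cv2.resize(im[145:225,360:430],None,fx=5,fy=5,interpolation=cv2.INTER_CUBIC)
im=cv2.imread("pics/scene0.png");b=cv2.resize(im[110:190,275:355],None,fx=5,fy=5,interpolation=cv2.INTER_CUBIC)
cv2.imwrite("pics/zoom.png",np.hstack([a,b]))
E
```

```text
wide [0.5236 0.2399 0.036 ]
dog [0.5173 0.1529 0.04  ]
small [0.5333 0.0731 0.034 ]
b1 [0.5916 0.2882 0.012 ]
b2 [0.5919 0.0251 0.012 ]
b3 [0.4462 0.0254 0.012 ]
b4 [0.4452 0.2892 0.012 ]
tamper [0.7052 0.0406 0.08  ]
cup [0.7038 0.1966 0.03  ]
jig [0.7458 0.3319 0.07  ]
gf [ 0.581  -0.2089  0.023 ]
gf2 [ 0.5811 -0.3132  0.023 ]
tip [ 0.6039 -0.2552  0.17  ]
```

View pics/zoom.png

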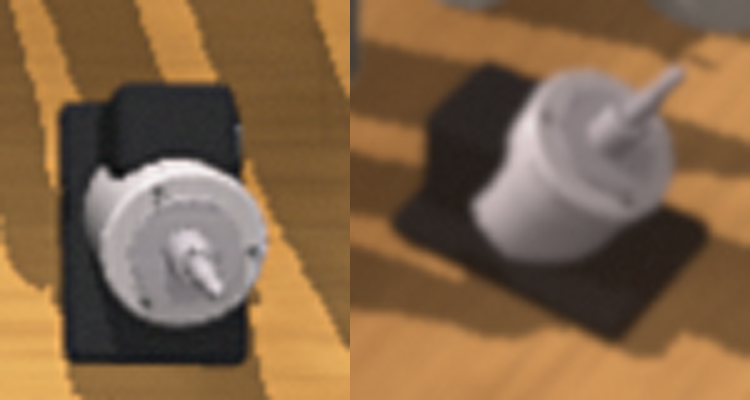

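Crop (5x): spindle tip at top (403.4,203.6) and scene (341,124); seat/spindle root about top (397,194); foot's front edge at top (374,217)-(409,217).

```bash
python3 - <<'E'
from h import *
K,P=campose("top");K2,P2=campose("scene")
print(tri([ray(K,P,(403.4,203.6)),ray(K2,P2,(341,124))]))
print(onz(K,P,(403.4,203.6),.169),onz(K,P,(397,194),.1))
for a,b in [((374,217.4),(408.6,217)),((374,217.4),(372.4,166))]:
  d=onz(K,P,b,.023)-onz(K,P,a,.023);print(d,np.degrees(np.arctan2(d[1],d[0])))
im=cv2.imread("pics/top0.png")
E
```

```text
(array([ 0.59  , -0.2592,  0.1684]), [np.float64(0.0016274167393007279), np.float64(0.001627416739300717)])
[ 0.5915 -0.2586  0.169 ] [ 0.634  -0.2592  0.1   ]
[ 0.0014 -0.1032  0.    ] -89.24730617221134
[ 0.1603 -0.0006  0.    ] -0.22808451712900346
```

```bash
cat >> h.py <<'E'
from scipy.spatial.transform import Rotation as Rn
def go(pos,R):
    s=env.state(); print("shift cm",(np.asarray(pos)-s["eef_pos"])*100,"turn",Rn.from_matrix(R@s["ee_rot"].T).as_rotvec(degrees=True))
def toolR(z,y):
    z=np.asarray(z,float);z/=np.linalg.norm(z);y=np.asarray(y,float);y=y-z*(y@z);y/=np.linalg.norm(y)
    return np.stack([np.cross(y,z),y,z],1)
E
python3 -c "
from h import *
go([.565,-.259,.225],toolR([.5,0,-.866],[0,-1,0]))"
```

```text
shift cm [43.9228 27.6204 -0.5653] turn [  3.3947 -29.8755 -12.9368]
```

Emit:
carry_out([
  {"x": 20, "y": 12, "z": 3, "rx": 1.7, "ry": -15, "rz": -6.5},
  {"x": 20, "y": 12, "z": 3, "rx": 1.7, "ry": -15, "rz": -6.5},
  {"x": 20, "y": 12, "z": 3, "rx": 1.7, "ry": -15, "rz": -6.5},
  {"x": 20, "y": 12, "z": 3, "rx": 1.7, "ry": -15, "rz": -6.5},
  {"x": 43.9, "y": 27.6, "z": 0, "rx": 3.4, "ry": -29.9, "rz": -12.9},
  {"x": 43.9, "y": 27.6, "z": 0, "rx": 3.4, "ry": -29.9, "rz": -12.9},
  {"x": 43.9, "y": 27.6, "z": 0, "rx": 3.4, "ry": -29.9, "rz": -12.9},
  {"x": 43.9, "y": 27.6, "z": 0, "rx": 3.4, "ry": -29.9, "rz": -12.9},
])

```text
$.increments[0]: bad value
```

```bash
python3 -c "
from h import *
go([.565,-.259,.225],toolR([.5,0,-.866],[0,-1,0]))"
```

```text
shift cm [43.9228 27.6204 -0.5653] turn [  3.3947 -29.8755 -12.9368]
```

Emit:
carry_out([
  {"fingers": 1, "x": 20, "y": 12, "z": 3, "rx": 1.7, "ry": -15, "rz": -6.5},
  {"fingers": 1, "x": 20, "y": 12, "z": 3, "rx": 1.7, "ry": -15, "rz": -6.5},
  {"fingers": 1, "x": 20, "y": 12, "z": 3, "rx": 1.7, "ry": -15, "rz": -6.5},
  {"fingers": 1, "x": 20, "y": 12, "z": 3, "rx": 1.7, "ry": -15, "rz": -6.5},
  {"fingers": 1, "x": 43.9, "y": 27.6, "z": 0, "rx": 3.4, "ry": -29.9, "rz": -12.9},
  {"fingers": 1, "x": 43.9, "y": 27.6, "z": 0, "rx": 3.4, "ry": -29.9, "rz": -12.9},
  {"fingers": 1, "x": 43.9, "y": 27.6, "z": 0, "rx": 3.4, "ry": -29.9, "rz": -12.9},
  {"fingers": 1, "x": 43.9, "y": 27.6, "z": 0, "rx": 3.4, "ry": -29.9, "rz": -12.9},
])

```text
t: 0.9
eef_pos: [0.4637, -0.3237, 0.2403]
ee_rot: [[0.866, -0.002, 0.501], [-0.001, -1.0, -0.002], [0.501, 0.001, -0.866]]
force: [0.4, -1.2, 0.1]
width: 0.994
grip_force: 0.0
```

```bash
python3 -c "
from h import *
go([.565,-.259,.225],toolR([.5,0,-.866],[0,-1,0]))"
```

```text
shift cm [10.1268  6.4712 -1.527 ] turn [0.0505 0.0519 0.0989]
```

Emit:
carry_out([
  {"fingers": 1, "x": 10, "y": 6.5, "z": -1.5, "rx": 0, "ry": 0, "rz": 0},
  {"fingers": 1, "x": 10, "y": 6.5, "z": -1.5, "rx": 0, "ry": 0, "rz": 0},
  {"fingers": 1, "x": 10, "y": 6.5, "z": -1.5, "rx": 0, "ry": 0, "rz": 0},
  {"fingers": 1, "x": 10, "y": 6.5, "z": -1.5, "rx": 0, "ry": 0, "rz": 0},
  {"fingers": 1, "x": 10, "y": 6.5, "z": -1.5, "rx": 0, "ry": 0, "rz": 0},
])

```text
t: 1.4
eef_pos: [0.5631, -0.2596, 0.2253]
ee_rot: [[0.866, 0.001, 0.499], [0.001, -1.0, -0.0], [0.499, 0.001, -0.866]]
force: [-0.3, -0.4, -0.4]
width: 1.0
grip_force: 0.0
```

```bash
python3 -c "
from h import *
im,K,P=wrist('w1'); print(env.state()['eef_pos'])
cv2.imwrite('pics/w1z.png',cv2.resize(im[:,80:480,::-1],None,fx=1.42,fy=1.42,interpolation=cv2.INTER_CUBIC))
print(proj(K,P,[.59,-.259,.168]),proj(K,P,[.632,-.259,.1]))"
```

```text
[ 0.5628 -0.2602  0.2257]
[281.1118 225.9181] [281.0761 196.7283]
```

View pics/w1.png

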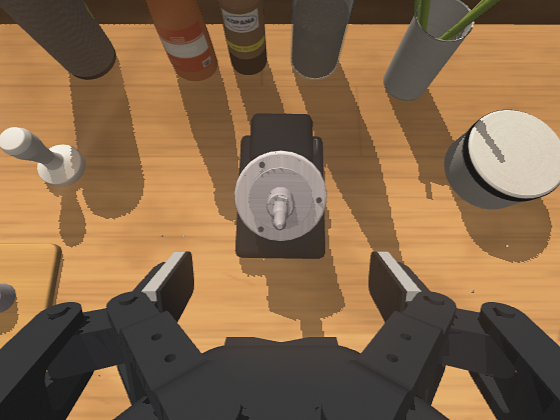

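Wrist view: drum rim centred (281,196), spindle root about (281,198), tip about (280,222), as predicted; go closer along the axis.

Emit:
carry_out([
  {"fingers": 1, "x": 3.2, "y": 0, "z": -6.3, "rx": 0, "ry": 0, "rz": 0},
  {"fingers": 1, "x": 3.2, "y": 0, "z": -6.3, "rx": 0, "ry": 0, "rz": 0},
  {"fingers": 1, "x": 3.2, "y": 0, "z": -6.3, "rx": 0, "ry": 0, "rz": 0},
])

```text
t: 1.75
eef_pos: [0.5936, -0.2603, 0.1589]
ee_rot: [[0.868, -0.001, 0.496], [-0.002, -1.0, 0.001], [0.496, -0.002, -0.868]]
force: [-1.0, -0.0, -0.0]
width: 0.997
grip_force: 0.0
```

```bash
python3 -c "
from h import *
im,K,P=wrist('w2'); print(env.state()['eef_pos'])
t,s=proj(K,P,[.59,-.259,.168]),proj(K,P,[.632,-.259,.1]);print(t,s)
x0,y0=int(s[0])-80,int(s[1])-60;print(x0,y0)
cv2.imwrite('pics/w2z.png',cv2.resize(im[y0:y0+120,x0:x0+160,::-1],None,fx=5,fy=5,interpolation=cv2.INTER_CUBIC))"
```

```text
[ 0.5941 -0.2607  0.1617]
[279.7531 262.6122] [280.244  210.8883]
200 150
```

View pics/w2z.png

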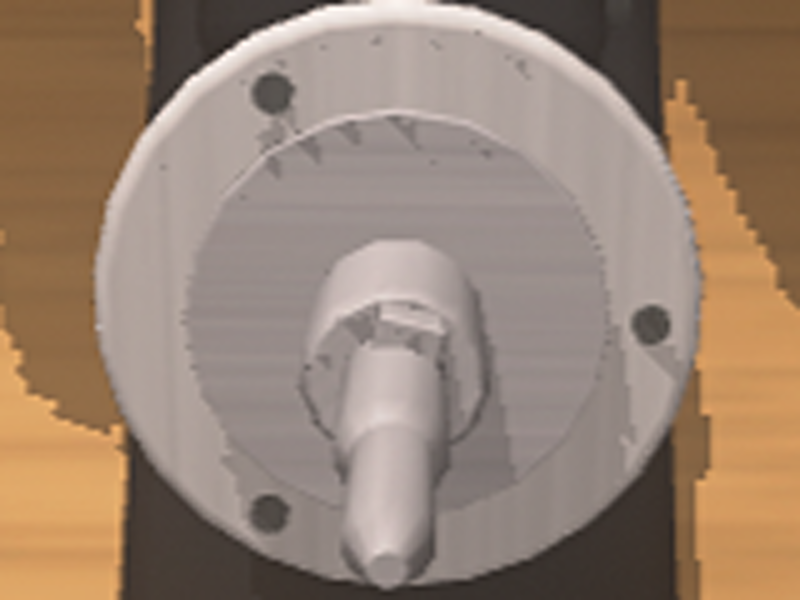

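Crop (5x, origin (200,150)): tip at (388,572), seat disc x 187–608, y 110–513, centre (397,311); three dark holes at (273,93), (651,325), (269,513); tongue's end shows at (385–447, 303–335), edge tilted about 13°. Now a sideways view for stereo, and a closer one of the tongue.

Emit:
carry_out([
  {"fingers": 1, "x": 0, "y": 0, "z": 3, "rx": 0, "ry": 0, "rz": 0},
  {"fingers": 1, "x": -4, "y": 6, "z": 6, "rx": 0, "ry": 0, "rz": 0},
  {"fingers": 1, "x": -4, "y": 6, "z": 6, "rx": 0, "ry": 0, "rz": 0},
  {"fingers": 1, "x": -4, "y": 6, "z": 6, "rx": 0, "ry": 0, "rz": 0},
  {"fingers": 1, "x": -4, "y": 6, "z": 6, "rx": 0, "ry": 0, "rz": 0},
])

```text
t: 2.3
eef_pos: [0.5552, -0.2007, 0.2258]
ee_rot: [[0.864, -0.0, 0.504], [0.001, -1.0, -0.003], [0.504, 0.003, -0.864]]
force: [0.1, -0.7, 0.1]
width: 1.001
grip_force: 0.0
```

```bash
python3 -c "
from h import *
im,K,P=wrist('w3'); print(env.state()['eef_pos'])
t,s=proj(K,P,[.59,-.259,.168]),proj(K,P,[.632,-.259,.1]);print(t,s)
x0,y0=int(s[0])-50,int(s[1])-45;print(x0,y0)
b=cv2.resize(im[y0:y0+100,x0:x0+100,::-1],None,fx=4,fy=4,interpolation=cv2.INTER_CUBIC)
w2=cv2.imread('pics/w2.png')[205:255,255:305]; w2=cv2.normalize(cv2.resize(w2,None,fx=8,fy=8,interpolation=cv2.INTER_CUBIC),None,0,255,cv2.NORM_MINMAX)
a=cv2.convertScaleAbs(w2,alpha=2.2,beta=-250)
cv2.imwrite('pics/w3z.png',np.hstack([a,b]))"
```

```text
[ 0.5553 -0.2009  0.2246]
[359.8731 216.0219] [339.2696 190.0266]
289 145
```

View pics/w3z.png

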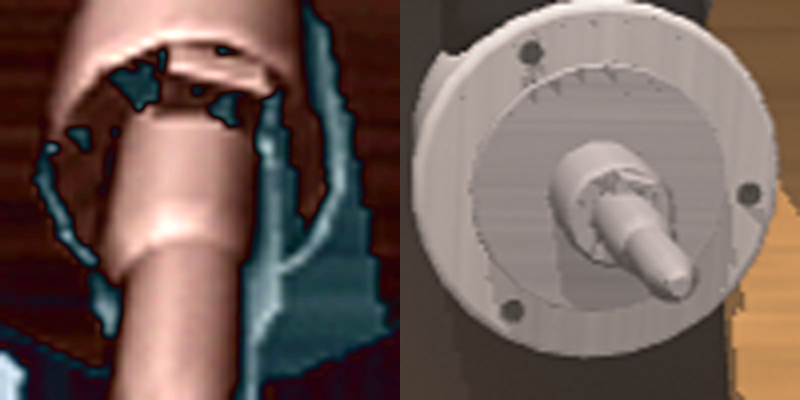

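Left: tongue's end face bright, (165,60)–(270,85), right end lower by ~12°. Right: holes at (531,53), (748,194), (512,310), tip at (680,287). Triangulate holes and tip.

```bash
cat > m.py <<'E'
from h import *
def cen(n,g):
    im=cv2.cvtColor(cv2.imread(f"pics/{n}.png"),cv2.COLOR_BGR2GRAY)
    x,y=int(round(g[0])),int(round(g[1]));r=6
    p=255.-im[y-r:y+r+1,x-r:x+r+1]; w=np.clip(p-(np.median(p)+25),0,None)
    yy,xx=np.mgrid[-r:r+1,-r:r+1]; return np.array([x+(w*xx).sum()/w.sum(),y+(w*yy).sum()/w.sum()])
g2=[(200+a/5-.4,150+b/5-.4) for a,b in[(273,93),(651,325),(269,513)]]
g3=[(289+(a-400)/4-.4,145+b/4-.4) for a,b in[(531,53),(748,194),(512,310)]]
C={k:np.load(f"pics/{k}.npz") for k in("w2","w3")}
H=[]
for a,b in zip(g2,g3):
    u,v=cen("w2",a),cen("w3",b)
    X,e=tri([ray(C["w2"]["K"],C["w2"]["P"],u),ray(C["w3"]["K"],C["w3"]["P"],v)]);print(u,v,X,e);H.append(X)
H=np.array(H);n=np.cross(H[1]-H[0],H[2]-H[0]);n/=np.linalg.norm(n);n*=np.sign(n[2]);print("normal",n)
t2=np.array([200+388/5-.4,150+572/5-.4]);t3=np.array([289+280/4-.4,145+287/4-.4])
tip,e=tri([ray(C["w2"]["K"],C["w2"]["P"],t2),ray(C["w3"]["K"],C["w3"]["P"],t3)]);print("tip",tip,e)
K,P=campose("top");K2,P2=campose("scene")
print("tip proj top/scene",proj(K,P,tip),proj(K2,P2,tip))
# circumcentre of holes and seat centre by ray on seat plane
for k,uv in(("w2",(200+397.5/5-.4,150+311.5/5-.4)),("w3",(289+(599-400)/4-.4,145+187/4-.4))):
    o,d=ray(C[k]["K"],C[k]["P"],uv);p0=H.mean(0)+n*.004;S=o+d*((p0-o)@n)/(d@n);a=tip-S;print("seat",S,np.linalg.norm(a),a/np.linalg.norm(a))
A=np.linalg.norm(H[1]-H[2]),np.linalg.norm(H[0]-H[2]),np.linalg.norm(H[0]-H[1]);print(A)
a,b,c=np.square(A);w=np.array([a*(b+c-a),b*(a+c-b),c*(a+b-c)]);print("circum",w@H/w.sum()+n*.004)
E
python3 m.py
```

```text
[254.1477 168.2364] [321.407 157.913] [ 0.6605 -0.2401  0.1143] [np.float64(3.5129596420959876e-05), np.float64(3.512959642084559e-05)]
[329.8431 214.5589] [375.8493 193.1173] [ 0.6299 -0.2967  0.0964] [np.float64(1.8318536878718576e-05), np.float64(1.8318536878621932e-05)]
[253.2763 252.3769] [315.7872 223.1925] [ 0.6031 -0.2372  0.0759] [np.float64(0.0002393008642112972), np.float64(0.00023930086421118058)]
normal [-0.5543  0.0376  0.8315]
tip [ 0.5894 -0.2577  0.1694] [np.float64(0.00010543291743691534), np.float64(0.00010543291743679926)]
tip proj top/scene [403.1488 204.3396] [340.3938 123.9573]
seat [ 0.6311 -0.2581  0.1004] 0.08068108898961773 [-0.5179  0.0054  0.8554]
seat [ 0.6306 -0.258   0.1   ] 0.08071619012519983 [-0.5111  0.0037  0.8595]
(np.float64(0.06841255756387354), np.float64(0.06917252564565514), np.float64(0.0668317083388668))
circum [ 0.6285 -0.2573  0.0986]
```

```bash
python3 -c "
from h import *
go([.51,.155,.20],toolR([0,0,-1],[0,-1,0]))"
```

```text
shift cm [-4.5264 35.5895 -2.4578] turn [ 0.1449 30.1517  0.004 ]
```

Emit:
carry_out([
  {"fingers": 1, "x": -4.5, "y": 10, "z": 0, "rx": 0, "ry": 10, "rz": 0},
  {"fingers": 1, "x": -4.5, "y": 20, "z": 0, "rx": 0, "ry": 20, "rz": 0},
  {"fingers": 1, "x": -4.5, "y": 35.5, "z": -2.5, "rx": 0.1, "ry": 30.1, "rz": 0},
  {"fingers": 1, "x": -4.5, "y": 35.5, "z": -2.5, "rx": 0.1, "ry": 30.1, "rz": 0},
  {"fingers": 1, "x": -4.5, "y": 35.5, "z": -2.5, "rx": 0.1, "ry": 30.1, "rz": 0},
  {"fingers": 1, "x": -4.5, "y": 35.5, "z": -2.5, "rx": 0.1, "ry": 30.1, "rz": 0},
  {"fingers": 1, "x": -4.5, "y": 35.5, "z": -2.5, "rx": 0.1, "ry": 30.1, "rz": 0},
  {"fingers": 1, "x": -4.5, "y": 35.5, "z": -2.5, "rx": 0.1, "ry": 30.1, "rz": 0},
])

```text
t: 3.15
eef_pos: [0.5172, 0.0444, 0.2]
ee_rot: [[0.998, 0.067, -0.005], [0.067, -0.997, 0.035], [-0.002, -0.036, -0.999]]
force: [0.6, -0.2, -0.3]
width: 0.997
grip_force: 0.0
```

Emit:
carry_out([
  {"fingers": 1, "x": 0, "y": 0, "z": 0, "rx": 0, "ry": 0, "rz": 0},
  {"fingers": 1, "x": 0, "y": 0, "z": 0, "rx": 0, "ry": 0, "rz": 0},
])

```text
t: 3.35
eef_pos: [0.5172, 0.044, 0.2006]
ee_rot: [[0.998, 0.066, -0.004], [0.066, -0.997, 0.035], [-0.002, -0.035, -0.999]]
force: [0.4, 0.0, -0.9]
width: 0.999
grip_force: 0.0
```

```bash
python3 -c "
from h import *
im,K,P=wrist('w4'); s=env.state();print(s['eef_pos'],s['ee_rot'])
print([proj(K,P,X) for X in([.5236,.24,.036],[.517,.153,.04],[.533,.073,.034])])"
```

```text
[0.5172 0.0441 0.2006] [[ 0.9978  0.0665 -0.0038]
 [ 0.0666 -0.9972  0.0353]
 [-0.0015 -0.0355 -0.9994]]
[array([104.6631, 170.321 ]), array([184.2149, 182.9933]), array([260.9309, 172.4958])]
```

View pics/w4.png

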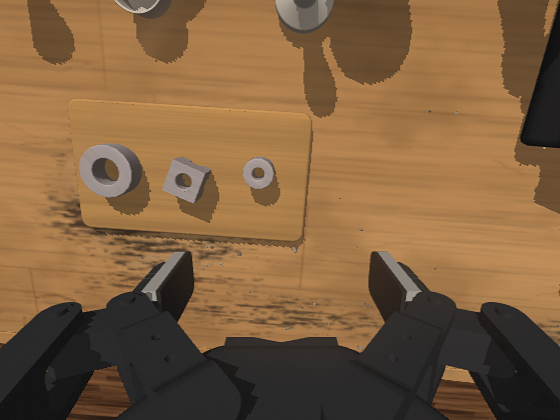

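w4: wide collar at (110,170), square (186,180), small (258,173) in the board; fingers at bottom. Moving to hover over the wide collar.

Emit:
carry_out([
  {"fingers": 0.87, "x": 0.3, "y": 10, "z": -3, "rx": 1, "ry": 0.1, "rz": 2},
  {"fingers": 0.87, "x": 0.3, "y": 17, "z": -7, "rx": 2, "ry": 0.1, "rz": 3.8},
  {"fingers": 0.87, "x": 0.3, "y": 17, "z": -7, "rx": 2, "ry": 0.1, "rz": 3.8},
  {"fingers": 0.87, "x": 0.3, "y": 17, "z": -7, "rx": 2, "ry": 0.1, "rz": 3.8},
  {"fingers": 0.87, "x": 0.3, "y": 17, "z": -7, "rx": 2, "ry": 0.1, "rz": 3.8},
  {"fingers": 0.87, "x": 0.3, "y": 17, "z": -7, "rx": 2, "ry": 0.1, "rz": 3.8},
  {"fingers": 0.87, "x": 0.3, "y": 17, "z": -7, "rx": 2, "ry": 0.1, "rz": 3.8},
])

```text
t: 4.1
eef_pos: [0.5349, 0.1443, 0.131]
ee_rot: [[0.978, 0.207, -0.024], [0.208, -0.973, 0.104], [-0.002, -0.107, -0.994]]
force: [-0.0, 0.7, 0.5]
width: 0.868
grip_force: 0.0
```

```bash
cat > b.py <<'E'
from h import *
import sys
n=sys.argv[1]
im,K,P=wrist(n); s=env.state();print(s['eef_pos'],s['ee_rot'].ravel())
hsv=cv2.cvtColor(im,cv2.COLOR_RGB2HSV); m=((hsv[...,1]<50)&(hsv[...,2]>70)).astype(np.uint8)*255
cs,h=cv2.findContours(m,cv2.RETR_CCOMP,cv2.CHAIN_APPROX_NONE)
for i,c in enumerate(cs):
    a=cv2.contourArea(c)
    if a<60 or c[:,0,1].max()>250: continue
    e=cv2.fitEllipse(c); r=cv2.minAreaRect(c); M=cv2.moments(c)
    cen=(M['m10']/M['m00'],M['m01']/M['m00'])
    print("hole" if h[0][i][3]>=0 else "outer",int(a),np.round(e[0],1),np.round(e[1],1),"rect",np.round(r[1],1),round(r[2],1),"z36",onz(K,P,cen,.036),"z40",onz(K,P,cen,.04))
E
python3 b.py w5
```

```text
[0.5349 0.1445 0.1311] [ 0.9781  0.207  -0.0235  0.2083 -0.9725  0.1041 -0.0013 -0.1067 -0.9943]
hole 138 [372.  226.4] [11.1 16.1] rect [17. 11.] -0.0 z36 [0.5346 0.0783 0.036 ] z40 [0.5357 0.0794 0.04  ]
hole 214 [277.9 220.5] [13.8 20.1] rect [20. 15.] 0.0 z36 [0.5205 0.1553 0.036 ] z40 [0.5219 0.1551 0.04  ]
outer 3447 [185.6 192.4] [65.2 67.6] rect [66.5 67.4] 24.0 z36 [0.5263 0.2376 0.036 ] z40 [0.5276 0.236  0.04  ]
hole 569 [185.1 191.4] [22.  35.6] rect [35.3 22. ] 31.4 z36 [0.5271 0.238  0.036 ] z40 [0.5285 0.2364 0.04  ]
outer 200 [544.2   3.4] [ 8.4 35.8] rect [ 8. 34.] 90.0 z36 [0.7079 0.0171 0.036 ] z40 [0.7061 0.0192 0.04  ]
outer 2983 [475.8  27.8] [57.9 81.4] rect [58. 86.] 90.0 z36 [0.6859 0.0539 0.036 ] z40 [0.6845 0.0554 0.04  ]
outer 230 [271.2   3.3] [ 8.3 45.1] rect [ 8. 43.] 90.0 z36 [0.6773 0.1928 0.036 ] z40 [0.676 0.192 0.04 ]
```

View pics/w5.png

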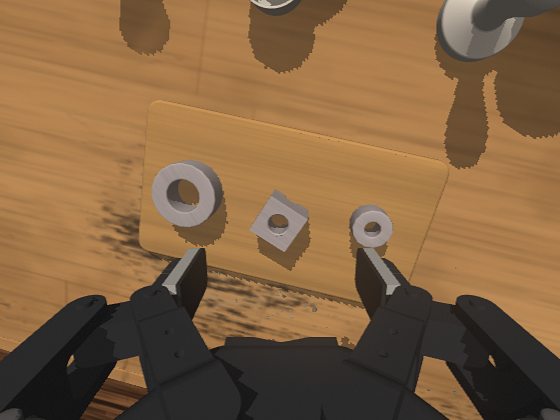

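w5: wide collar ring centred (186,192), square (279,222) with faces turned ~35° in picture, small (371,227). I had the turn signs inverted; fix that.

```bash
python3 -c "
from h import *
print(env.state()['joint_pos'],env.state()['t'])
go([.524,.238,.11],toolR([0,0,-1],[0,-1,0]))"
```

```text
[ 11.9677   4.6641  -1.5167  83.9015   6.1248 179.9423] 4.15
shift cm [-1.0887  9.3538 -2.1069] turn [ -6.0944  -0.7185 -12.0095]
```

```bash
python3 -c "
from h import *
a=np.radians(35);go([.525,.239,.10],toolR([0,0,-1],[np.sin(a),-np.cos(a),0]))"
```

```text
shift cm [-0.9887  9.4538 -3.1069] turn [-5.6236 -2.5302 22.957 ]
```

Emit:
carry_out([
  {"fingers": 0.87, "x": -1, "y": 5, "z": 0, "rx": -5.6, "ry": -2.5, "rz": 23},
  {"fingers": 0.87, "x": -1, "y": 9.5, "z": 0, "rx": -5.6, "ry": -2.5, "rz": 23},
  {"fingers": 0.87, "x": -1, "y": 9.5, "z": 0, "rx": -5.6, "ry": -2.5, "rz": 23},
  {"fingers": 0.87, "x": -1, "y": 9.5, "z": -3, "rx": -5.6, "ry": -2.5, "rz": 23},
  {"fingers": 0.87, "x": -1, "y": 9.5, "z": -3, "rx": -5.6, "ry": -2.5, "rz": 23},
  {"fingers": 0.87, "x": -1, "y": 9.5, "z": -3, "rx": -5.6, "ry": -2.5, "rz": 23},
])

```text
t: 4.75
eef_pos: [0.5244, 0.2391, 0.1011]
ee_rot: [[0.819, 0.574, -0.002], [0.574, -0.819, -0.0], [-0.002, -0.001, -1.0]]
force: [-0.1, 0.7, 0.5]
width: 0.869
grip_force: 0.0
```

```bash
python3 b.py w6; python3 -c "
from h import *
print(env.state()['joint_pos'])"
```

```text
[0.525  0.2392 0.1019] [ 0.8193  0.5734 -0.0004  0.5734 -0.8193  0.0003 -0.0002 -0.0005 -1.    ]
hole 825 [278.8 214.5] [28.6 37. ] rect [33.2 31.8] 45.0 z36 [0.5262 0.2431 0.036 ] z40 [0.5272 0.2438 0.04  ]
outer 3894 [491.3  36.4] [75.7 96.4] rect [81. 86.] 90.0 z36 [0.6925 0.2001 0.036 ] z40 [0.6903 0.2016 0.04  ]
[ 24.4851   8.0561  -0.8645  81.0949   0.0242 169.4951]
```

```bash
python3 - <<'E'
from h import *
from scipy.optimize import least_squares
d=np.load("pics/w6.npz");K,P=d["K"],d["P"]
im=cv2.cvtColor(cv2.imread("pics/w6.png"),cv2.COLOR_BGR2HSV); m=((im[...,1]<50)&(im[...,2]>70))
print("edges per row:")
for r in range(150,275,8):
    xs=np.flatnonzero(np.diff(m[r,180:380].astype(int)))+181; print(r,xs)
E
```

```text
edges per row:
150 []
158 []
166 []
174 []
182 [261 297]
190 [252 306]
198 [247 312]
206 [243 265 293 315]
214 [242 261 297 317]
222 [241 265 294 297 298 317]
230 [243 315]
238 [247 311]
246 [255 304 361 368]
254 [185 196 271 286 354 357 366 378]
262 [191 334 356 372]
270 [186 332 356 377]
```

```bash
python3 - <<'E'
from h import *
from scipy.optimize import least_squares
d=np.load("pics/w6.npz");K,P=d["K"],d["P"]
p=[(241,222),(243,230),(247,238),(255,246),(271,254),(316.5,222),(314.5,230),(310.5,238),(303.5,246),(285.5,254)]
X=np.array([onz(K,P,(u-.5,v),.036) for u,v in p])[:,:2]
f=least_squares(lambda c:np.hypot(*(X-c[:2]).T)-.029,[.525,.24]);print(f.x,f.fun)
f=least_squares(lambda c:np.hypot(*(X-c[:2]).T)-c[2],[.525,.24,.029]);print(f.x)
E
```

```text
[0.5238 0.242 ] [-0.0008 -0.0006 -0.0003 -0.0002  0.0006 -0.0009 -0.0007 -0.0004  0.0002
  0.0004]
[0.5226 0.2411 0.0279]
```

Emit:
carry_out([
  {"fingers": 0.87, "x": -0.15, "y": 0.23, "z": -5, "rx": 0, "ry": 0, "rz": 0},
  {"fingers": 0.87, "x": -0.15, "y": 0.23, "z": -8.35, "rx": 0, "ry": 0, "rz": 0},
  {"fingers": 0.87, "x": -0.15, "y": 0.23, "z": -8.35, "rx": 0, "ry": 0, "rz": 0},
  {"fingers": 0.5, "x": -0.15, "y": 0.23, "z": -8.35, "rx": 0, "ry": 0, "rz": 0},
  {"fingers": 0.5, "x": -0.15, "y": 0.23, "z": -8.35, "rx": 0, "ry": 0, "rz": 0},
  {"fingers": 0.5, "x": -0.15, "y": 0.23, "z": -8.35, "rx": 0, "ry": 0, "rz": 0},
  {"fingers": 0.5, "x": -0.15, "y": 0.23, "z": -8.35, "rx": 0, "ry": 0, "rz": 0},
  {"fingers": 0.5, "x": -0.15, "y": 0.23, "z": -8.35, "rx": 0, "ry": 0, "rz": 0},
], newtons=50)

```text
t: 5.6
eef_pos: [0.5247, 0.2424, 0.0201]
ee_rot: [[0.819, 0.574, 0.003], [0.574, -0.819, 0.001], [0.003, 0.001, -1.0]]
force: [-0.3, -0.6, 7.8]
width: 0.655
grip_force: 54.0
```

Emit:
carry_out([
  {"fingers": 0.5, "x": 0, "y": 0, "z": 5, "rx": 0, "ry": 0, "rz": 0},
  {"fingers": 0.5, "x": 0, "y": 0, "z": 10, "rx": 0, "ry": 0, "rz": 0},
  {"fingers": 0.5, "x": 0, "y": -5, "z": 15, "rx": 0, "ry": 0, "rz": 0},
  {"fingers": 0.5, "x": 0, "y": -5, "z": 15, "rx": 0, "ry": 0, "rz": 0},
])

```text
t: 6.0
eef_pos: [0.5244, 0.191, 0.1727]
ee_rot: [[0.819, 0.574, 0.005], [0.574, -0.819, 0.002], [0.005, 0.002, -1.0]]
force: [-0.1, 0.4, -2.7]
width: 0.654
grip_force: 54.7
```

```bash
python3 -c "
from h import *
im,K,P=wrist('w7')
s=env.state(); print(s['force'],s['width'],s['grip_force'])
go(np.array([.63,-.258,.1])+.105*np.array([-.5,.003,.866]),toolR([.5,-.003,-.866],[0,-1,0]))
hs=cv2.cvtColor(im,cv2.COLOR_RGB2HSV); m=((hs[...,1]<50)&(hs[...,2]>70))
for r in range(200,330,8):
    xs=np.flatnonzero(np.diff(m[r,180:380].astype(int)))+181; print(r,xs)
"
```

```text
[ 0.5695 -1.0674  0.6427] 0.6517045458458005 54.73445847630501
shift cm [  5.2834 -44.7405   1.7653] turn [  9.0051 -28.7516 -34.1838]
200 [303 316]
208 [267 321]
216 [250 313 314 327]
224 [241 331]
232 [236 327 366 377]
240 [231 331 358]
248 [209 220 228 272 290 335 343 354 357 371 376 377]
256 [203 216 224 258 304 338 347 360 366]
264 [199 212 223 254 306 308 309 340 351 365 372]
272 [194 208 222 260 261 262 302 310 311 340 355 369]
280 [196 205 223 339 358 366]
288 [224 338]
296 [228 334]
304 [234 328]
312 [242 321]
320 [255 307]
328 []
```

```bash
cat > t.py <<'E'
from h import *
from scipy.optimize import least_squares
def toolcircle(L,Rr,R):
    c=get_calibration("wrist");K,P=c["K"],c["T_tool_cam"]
    uv=[(l-.5,v) for v,l,r in L]+[(r-.5,v) for v,l,r in L]
    f=lambda q:[np.hypot(*(onz(K,P,p,q[2])[:2]-q[:2]))-R for p in uv]
    s=least_squares(f,[0,0,-.015]);print("centre of top face in tool frame",s.x,"rms",np.sqrt(np.mean(s.fun**2)))
E
python3 -c "
from t import *
toolcircle([(272,222,340),(280,223,339),(288,224,338),(296,228,334),(304,234,328),(312,242,321),(320,255,307)],0,.029)"
```

```text
centre of top face in tool frame [-0.0036 -0.0008 -0.0113] rms 0.00016516917244238294
```

Emit:
carry_out([
  {"fingers": 0.5, "x": 0, "y": -10, "z": 4, "rx": 2, "ry": -7, "rz": -8},
  {"fingers": 0.5, "x": 1, "y": -20, "z": 5, "rx": 4, "ry": -14, "rz": -17},
  {"fingers": 0.5, "x": 1, "y": -30, "z": 5, "rx": 7, "ry": -21, "rz": -25},
  {"fingers": 0.5, "x": 1, "y": -44.7, "z": 5, "rx": 9, "ry": -28.8, "rz": -34.2},
  {"fingers": 0.5, "x": 1, "y": -44.7, "z": 5, "rx": 9, "ry": -28.8, "rz": -34.2},
  {"fingers": 0.5, "x": 1, "y": -44.7, "z": 5, "rx": 9, "ry": -28.8, "rz": -34.2},
  {"fingers": 0.5, "x": 1, "y": -44.7, "z": 5, "rx": 9, "ry": -28.8, "rz": -34.2},
  {"fingers": 0.5, "x": 1, "y": -44.7, "z": 5, "rx": 9, "ry": -28.8, "rz": -34.2},
])

```text
t: 6.85
eef_pos: [0.5312, -0.2043, 0.2142]
ee_rot: [[0.869, 0.001, 0.496], [0.001, -1.0, -0.001], [0.496, 0.001, -0.869]]
force: [2.4, 0.5, -2.3]
width: 0.655
grip_force: 54.7
```

```bash
cat >> h.py <<'E'
S=np.array([.63,-.258,.1]);A=np.array([-.5,.003,.866]);A/=np.linalg.norm(A)
def sp(h,off=(0,0),roll=0,tilt=None):
    "TCP pose with held part's centre (tool x,y offset, m) on spindle axis, TCP h (m) above seat; roll deg about tool z"
    r=np.radians(roll);R=toolR(-A,[0,-1,0])@Rn.from_euler('z',roll,degrees=True).as_matrix()
    go(S+h*A-R@np.array([off[0],off[1],0]),R)
E
python3 -c "
from h import *
for h in(.105,.05,.014): sp(h,(-.0032,-.0008))"
```

```text
shift cm [ 4.9021 -5.4157 -2.1646] turn [-0.0855 -0.2905 -0.1153]
shift cm [ 7.6521 -5.4322 -6.9277] turn [-0.0855 -0.2905 -0.1153]
shift cm [  9.4522  -5.443  -10.0454] turn [-0.0855 -0.2905 -0.1153]
```

Emit:
carry_out([
  {"fingers": 0.5, "x": 2.5, "y": -5.4, "z": 0, "rx": 0, "ry": -0.3, "rz": 0},
  {"fingers": 0.5, "x": 4.9, "y": -5.4, "z": -2.2, "rx": 0, "ry": -0.3, "rz": 0},
  {"fingers": 0.5, "x": 4.9, "y": -5.4, "z": -2.2, "rx": 0, "ry": -0.3, "rz": 0},
  {"fingers": 0.5, "x": 4.9, "y": -5.4, "z": -2.2, "rx": 0, "ry": -0.3, "rz": 0},
])

```text
t: 7.25
eef_pos: [0.5807, -0.2564, 0.19]
ee_rot: [[0.868, 0.001, 0.496], [0.0, -1.0, 0.001], [0.496, -0.001, -0.868]]
force: [0.6, 1.0, -1.6]
width: 0.653
grip_force: 54.7
```

```bash
python3 -c "
from h import *
wrist('w8')
for h in(.105,.05,.014): sp(h,(-.0032,-.0008))"
```

```text
shift cm [-0.0547 -0.2332  0.1073] turn [-0.1367 -0.1273 -0.1496]
shift cm [ 2.6954 -0.2497 -4.6558] turn [-0.1367 -0.1273 -0.1496]
shift cm [ 4.4954 -0.2605 -7.7734] turn [-0.1367 -0.1273 -0.1496]
```

Emit:
carry_out([
  {"fingers": 0.5, "x": -0.05, "y": -0.24, "z": 0.1, "rx": -0.1, "ry": -0.1, "rz": -0.1},
  {"fingers": 0.5, "x": 0.9, "y": -0.24, "z": -1.5, "rx": -0.1, "ry": -0.1, "rz": -0.1},
  {"fingers": 0.5, "x": 1.8, "y": -0.24, "z": -3.1, "rx": -0.1, "ry": -0.1, "rz": -0.1},
  {"fingers": 0.5, "x": 2.7, "y": -0.25, "z": -4.65, "rx": -0.1, "ry": -0.1, "rz": -0.1},
  {"fingers": 0.5, "x": 2.7, "y": -0.25, "z": -4.65, "rx": -0.1, "ry": -0.1, "rz": -0.1},
])

```text
t: 7.8
eef_pos: [0.6077, -0.2581, 0.1442]
ee_rot: [[0.866, 0.0, 0.499], [0.001, -1.0, -0.002], [0.499, 0.002, -0.866]]
force: [-0.9, 0.3, -2.3]
width: 0.655
grip_force: 54.7
```

```bash
python3 -c "
from h import *
wrist('w9');s=env.state();print(s['force'],s['moment'])
for h in(.04,.03,.014): sp(h,(-.0032,-.0008))"
```

```text
[ 0.0345 -0.2415 -1.44  ] [0.0081 0.6471 0.0074]
shift cm [ 0.4987 -0.0284 -0.9442] turn [ 0.0057  0.0185 -0.09  ]
shift cm [ 0.9988 -0.0314 -1.8103] turn [ 0.0057  0.0185 -0.09  ]
shift cm [ 1.7988 -0.0362 -3.1959] turn [ 0.0057  0.0185 -0.09  ]
```

Emit:
carry_out([
  {"fingers": 0.5, "x": 0.5, "y": -0.03, "z": -0.94, "rx": 0, "ry": 0, "rz": 0},
  {"fingers": 0.5, "x": 1.0, "y": -0.03, "z": -1.8, "rx": 0, "ry": 0, "rz": 0},
  {"fingers": 0.5, "x": 1.0, "y": -0.03, "z": -1.8, "rx": 0, "ry": 0, "rz": 0},
])

```text
t: 8.15
eef_pos: [0.618, -0.2592, 0.1264]
ee_rot: [[0.866, -0.001, 0.5], [0.001, -1.0, -0.002], [0.5, 0.002, -0.866]]
force: [-0.4, 0.8, -1.6]
width: 0.655
grip_force: 54.7
```

Emit:
carry_out([
  {"fingers": 0.5, "x": 0.4, "y": 0, "z": -0.7, "rx": 0, "ry": 0, "rz": 0},
  {"fingers": 0.5, "x": 0.8, "y": 0, "z": -1.4, "rx": 0, "ry": 0, "rz": 0},
  {"fingers": 0.5, "x": 0.8, "y": 0, "z": -1.4, "rx": 0, "ry": 0, "rz": 0},
])

```text
t: 8.45
eef_pos: [0.6261, -0.2592, 0.1122]
ee_rot: [[0.866, -0.001, 0.499], [0.0, -1.0, -0.002], [0.499, 0.002, -0.866]]
force: [0.4, -0.4, -1.5]
width: 0.654
grip_force: 54.7
```

Emit:
carry_out([
  {"fingers": 0.8, "x": 0, "y": 0, "z": 0, "rx": 0, "ry": 0, "rz": 0},
  {"fingers": 0.9, "x": 0, "y": 0, "z": 0, "rx": 0, "ry": 0, "rz": 0},
  {"fingers": 0.9, "x": 0, "y": 0, "z": 0, "rx": 0, "ry": 0, "rz": 0},
  {"fingers": 0.9, "x": -1.5, "y": 0, "z": 2.6, "rx": 0, "ry": 0, "rz": 0},
  {"fingers": 0.9, "x": -3, "y": 0, "z": 5.2, "rx": 0, "ry": 0, "rz": 0},
  {"fingers": 0.9, "x": -3, "y": 0, "z": 5.2, "rx": 0, "ry": 0, "rz": 0},
  {"fingers": 0.9, "x": -3, "y": 0, "z": 5.2, "rx": 0, "ry": 0, "rz": 0},
])

```text
t: 9.15
eef_pos: [0.5965, -0.2599, 0.1671]
ee_rot: [[0.865, -0.001, 0.503], [0.001, -1.0, -0.004], [0.503, 0.004, -0.865]]
force: [0.1, 0.2, -0.5]
width: 0.902
grip_force: 0.0
```

```bash
python3 -c "
from h import *
im,K,P=wrist('wa'); print(env.state()['eef_pos'])
s=proj(K,P,S);x0,y0=int(s[0])-60,int(s[1])-40;print(x0,y0,[proj(K,P,S+h*A) for h in(.024,.026,.08)])
z=cv2.resize(im[y0:y0+100,x0:x0+133,::-1],None,fx=6,fy=6,interpolation=cv2.INTER_CUBIC)
cv2.imwrite('pics/waz.png',cv2.convertScaleAbs(z,alpha=1.5,beta=-90))"
```

```text
[ 0.5962 -0.2596  0.1657]
219 180 [array([278.9412, 230.9112]), array([278.9252, 231.923 ]), array([278.3388, 269.0196])]
```

View pics/waz.png

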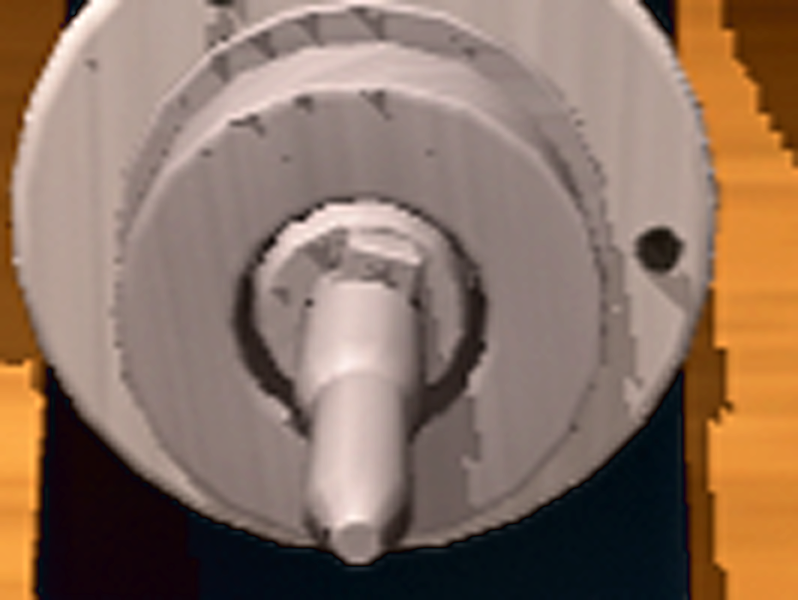

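waz (6x, origin (219,180)): wide collar seated, shoulder slightly proud of it, bore evenly around the spindle; tongue end edge (348,232)–(425,250), ~13° clockwise. Next, the square collar.

```bash
python3 -c "
from h import *
a=np.radians(30);go([.520,.154,.11],toolR([0,0,-1],[np.sin(a),-np.cos(a),0]))"
```

```text
shift cm [-7.6237 41.3567 -5.5717] turn [-7.6796 29.4269 29.3124]
```

Emit:
carry_out([
  {"fingers": 0.8, "x": -2.5, "y": 0, "z": 4.3, "rx": 0, "ry": 0, "rz": 0},
  {"fingers": 0.8, "x": -4.5, "y": 3, "z": 7, "rx": 0, "ry": 0, "rz": 0},
  {"fingers": 0.8, "x": -7.6, "y": 10, "z": 7, "rx": 0, "ry": 8, "rz": 7},
  {"fingers": 0.8, "x": -7.6, "y": 20, "z": 7, "rx": -3, "ry": 16, "rz": 15},
])

```text
t: 9.6
eef_pos: [0.5247, -0.134, 0.2368]
ee_rot: [[0.934, 0.202, 0.295], [0.197, -0.979, 0.046], [0.298, 0.015, -0.954]]
force: [2.5, -0.7, -0.8]
width: 0.8
grip_force: 0.0
```

```bash
python3 -c "
from h import *
a=np.radians(30);go([.520,.154,.11],toolR([0,0,-1],[np.sin(a),-np.cos(a),0]))"
```

```text
shift cm [ -0.4728  28.8015 -12.6813] turn [-5.3999 16.5701 18.0602]
```

Emit:
carry_out([
  {"fingers": 0.8, "x": -0.5, "y": 5, "z": 0, "rx": -2, "ry": 6, "rz": 7},
  {"fingers": 0.8, "x": -0.5, "y": 10, "z": 0, "rx": -4, "ry": 12, "rz": 13},
  {"fingers": 0.8, "x": -0.5, "y": 28.8, "z": -7, "rx": -5.4, "ry": 16.6, "rz": 18.1},
  {"fingers": 0.8, "x": -0.5, "y": 28.8, "z": -7, "rx": -5.4, "ry": 16.6, "rz": 18.1},
  {"fingers": 0.8, "x": -0.5, "y": 28.8, "z": -12.7, "rx": -5.4, "ry": 16.6, "rz": 18.1},
  {"fingers": 0.8, "x": -0.5, "y": 28.8, "z": -12.7, "rx": -5.4, "ry": 16.6, "rz": 18.1},
  {"fingers": 0.8, "x": -0.5, "y": 28.8, "z": -12.7, "rx": -5.4, "ry": 16.6, "rz": 18.1},
  {"fingers": 0.8, "x": -0.5, "y": 28.8, "z": -12.7, "rx": -5.4, "ry": 16.6, "rz": 18.1},
])

```text
t: 10.4
eef_pos: [0.5193, 0.1562, 0.1035]
ee_rot: [[0.864, 0.503, -0.006], [0.503, -0.864, 0.0], [-0.005, -0.003, -1.0]]
force: [-1.5, -0.5, 0.2]
width: 0.803
grip_force: 0.0
```

```bash
python3 b.py wb; python3 - <<'E'
from h import *
im=cv2.cvtColor(cv2.imread("pics/wb.png"),cv2.COLOR_BGR2HSV); m=((im[...,1]<50)&(im[...,2]>70))
for r in range(170,260,5):
    xs=np.flatnonzero(np.diff(m[r,210:350].astype(int)))+211; print(r,xs, end=";")
E
```

```text
[0.5202 0.155  0.1059] [ 0.8648  0.5021 -0.0033  0.5021 -0.8648  0.0006 -0.0026 -0.0021 -1.    ]
hole 239 [283.5 216.2] [14.4 21.5] rect [17.7 17.7] 45.0 z36 [0.521 0.156 0.036] z40 [0.5221 0.1567 0.04  ]
outer 3782 [532.9  73.6] [59.3 89.3] rect [83. 58.] 90.0 z36 [0.6868 0.0647 0.036 ] z40 [0.6847 0.0671 0.04  ]
170 [];175 [];180 [];185 [282 290];190 [277 294];195 [272 297];200 [263 301];205 [257 307];210 [253 280 288 311];215 [251 274 294 314];220 [252 274 275 276 292 293 295 316];225 [256 286 287 288 289 290 291 317];230 [261 310];235 [265 303];240 [270 298];245 [274 290];250 [278 284];255 [];
```

```bash
cat > q.py <<'E'
from h import *
def square(n,Lp,Rp,z=.04,tool=False):
    d=np.load(f"pics/{n}.npz");K,P=d["K"],d["P"]
    if tool: P=get_calibration("wrist")["T_tool_cam"]
    o=[]
    for p in(Lp,Rp):
        X=np.array([onz(K,P,(u-.5,v),z) for u,v in p],np.float32)[:,:2]
        vx,vy,x,y=cv2.fitLine(X,cv2.DIST_L2,0,1e-6,1e-6).ravel();o.append((np.array([vx,vy]),np.array([x,y])));print("line dir deg",np.degrees(np.arctan2(vy,vx)))
    (d1,p1),(d2,p2)=o;t=np.linalg.solve(np.stack([d1,-d2],1),p2-p1);c=p1+t[0]*d1
    f=[np.array(onz(K,P,q,z)[:2])-c for q in(Lp[0],Rp[0])]
    d1*=np.sign(d1@f[0]);d2*=np.sign(d2@f[1]);print("corner",c,"centre",c+.018*(d1+d2))
E
python3 -c "
from q import *
square('wb',[(252,220),(256,225),(261,230),(265,235),(270,240),(274,245),(278,250)],[(317,225),(310,230),(303.5,235),(297,240),(290,245),(284,250)])
a=np.radians(30)
"
```

```text
line dir deg 69.10641
line dir deg -20.32845
corner [0.4959 0.1444] centre [0.5192 0.155 ]
```

```bash
python3 -c "
from h import *
a=np.radians(69.4);go([.5192,.155,.018],toolR([0,0,-1],[np.sin(a),-np.cos(a),0]))"
```

```text
shift cm [-0.1007  0.0016 -8.7942] turn [ 0.0341 -0.1917 39.262 ]
```

Emit:
carry_out([
  {"fingers": 0.75, "x": -0.1, "y": 0, "z": 0, "rx": 0, "ry": 0, "rz": 20},
  {"fingers": 0.75, "x": -0.1, "y": 0, "z": -1, "rx": 0, "ry": -0.1, "rz": 39.3},
  {"fingers": 0.75, "x": -0.1, "y": 0, "z": -2, "rx": 0, "ry": -0.1, "rz": 39.3},
  {"fingers": 0.75, "x": -0.1, "y": 0, "z": -3, "rx": 0, "ry": -0.1, "rz": 39.3},
  {"fingers": 0.75, "x": -0.1, "y": 0, "z": -3, "rx": 0, "ry": -0.1, "rz": 39.3},
  {"fingers": 0.75, "x": -0.1, "y": 0, "z": -6, "rx": 0, "ry": -0.1, "rz": 39.3},
  {"fingers": 0.75, "x": -0.1, "y": 0, "z": -8.7, "rx": 0, "ry": -0.1, "rz": 39.3},
  {"fingers": 0.75, "x": -0.1, "y": 0, "z": -8.7, "rx": 0, "ry": -0.1, "rz": 39.3},
], newtons=50)

```text
t: 11.25
eef_pos: [0.5191, 0.1525, 0.0192]
ee_rot: [[0.355, 0.935, -0.003], [0.935, -0.355, 0.002], [0.0, -0.003, -1.0]]
force: [-1.1, -0.7, 0.3]
width: 0.746
grip_force: 0.0
```

Emit:
carry_out([
  {"fingers": 0.6, "x": 0, "y": 0, "z": 0, "rx": 0, "ry": 0, "rz": 0},
  {"fingers": 0.3, "x": 0, "y": 0, "z": 0, "rx": 0, "ry": 0, "rz": 0},
  {"fingers": 0.3, "x": 0, "y": 0, "z": 0, "rx": 0, "ry": 0, "rz": 0},
  {"fingers": 0.3, "x": 0, "y": 0, "z": 0, "rx": 0, "ry": 0, "rz": 0},
  {"fingers": 0.3, "x": 0, "y": 0, "z": 0, "rx": 0, "ry": 0, "rz": 0},
  {"fingers": 0.3, "x": 0, "y": 0, "z": 0, "rx": 0, "ry": 0, "rz": 0},
])

```text
t: 11.85
eef_pos: [0.522, 0.1542, 0.0241]
ee_rot: [[0.354, 0.935, 0.005], [0.935, -0.354, 0.004], [0.005, 0.003, -1.0]]
force: [-0.5, -2.0, 7.9]
width: 0.41
grip_force: 51.0
```

Emit:
carry_out([
  {"fingers": 0.3, "x": 0, "y": 0, "z": 5, "rx": 0, "ry": 0, "rz": 0},
  {"fingers": 0.3, "x": 0, "y": 0, "z": 10, "rx": 0, "ry": 0, "rz": 0},
  {"fingers": 0.3, "x": 0, "y": -5, "z": 17, "rx": 0, "ry": 0, "rz": 0},
  {"fingers": 0.3, "x": 0, "y": -5, "z": 17, "rx": 0, "ry": 0, "rz": 0},
  {"fingers": 0.3, "x": 0, "y": -5, "z": 17, "rx": 0, "ry": 0, "rz": 0},
])

```text
t: 12.35
eef_pos: [0.5224, 0.1026, 0.1977]
ee_rot: [[0.355, 0.935, 0.01], [0.935, -0.355, 0.004], [0.007, 0.008, -1.0]]
force: [0.1, 0.8, -1.2]
width: 0.412
grip_force: 50.8
```

```bash
python3 - <<'E'
from h import *
im,K,P=wrist('wc');s=env.state();print(s['eef_pos'],s['force'],s['width'],s['grip_force'])
hs=cv2.cvtColor(im,cv2.COLOR_RGB2HSV); m=((hs[...,1]<50)&(hs[...,2]>70))
for r in range(200,340,6):
    xs=np.flatnonzero(np.diff(m[r,190:370].astype(int)))+191; print(r,xs,end=";")
sp(.12,(0,0),12.5)
E
```

```text
[0.5218 0.1034 0.1949] [ 0.7985 -0.0064 -1.9545] 0.4074099533935702 50.783647298812866
200 [286 308];206 [282 292 301 311];212 [282 300 302 311];218 [284 309];224 [248 270 291 315];230 [246 317];236 [244 319];242 [234 329];248 [231 241 242 331];254 [228 240 243 319 323 335];260 [215 221 225 238 244 270 293 319 325 347];266 [223 236 244 270 292 318 327 340];272 [221 234 244 318 329 342];278 [228 234 245 318 329 335];284 [245 318];290 [245 317];296 [244 318];302 [246 318];308 [];314 [234 235];320 [233 236 327 330];326 [];332 [];338 [];shift cm [  4.8178 -36.1045   0.903 ] turn [ 21.2834 -24.3447 -79.6782]
```

```bash
python3 - <<'E'
from h import *
c=get_calibration("wrist");K,P=c["K"],c["T_tool_cam"]
for z in(-.0113,-.015):
    print(onz(K,P,(281,305.5),z)+[.018,0,0], onz(K,P,(244,290),z),onz(K,P,(317.5,290),z))
E
```

```text
[-0.0024 -0.0002 -0.0113] [-0.0115 -0.0187 -0.0113] [-0.0115  0.018  -0.0113]
[ 0.0001 -0.0002 -0.015 ] [-0.0093 -0.0182 -0.015 ] [-0.0093  0.0175 -0.015 ]
```

Emit:
carry_out([
  {"fingers": 0.3, "x": 0, "y": -4, "z": 3, "rx": 2, "ry": -2.5, "rz": -8},
  {"fingers": 0.3, "x": 0, "y": -8, "z": 5, "rx": 4, "ry": -5, "rz": -16},
  {"fingers": 0.3, "x": 0, "y": -12, "z": 5, "rx": 6.4, "ry": -7.3, "rz": -24},
  {"fingers": 0.3, "x": 0, "y": -16, "z": 5, "rx": 8.5, "ry": -9.7, "rz": -31.9},
  {"fingers": 0.3, "x": 0, "y": -20, "z": 5, "rx": 10.6, "ry": -12.2, "rz": -39.8},
  {"fingers": 0.3, "x": 0, "y": -24, "z": 5, "rx": 12.8, "ry": -14.6, "rz": -47.8},
  {"fingers": 0.3, "x": 0, "y": -28, "z": 5, "rx": 14.9, "ry": -17, "rz": -55.8},
  {"fingers": 0.3, "x": 0, "y": -32, "z": 5, "rx": 17, "ry": -19.5, "rz": -63.7},
])

```text
t: 13.2
eef_pos: [0.5202, -0.2171, 0.2407]
ee_rot: [[0.907, 0.081, 0.414], [0.06, -0.996, 0.063], [0.418, -0.032, -0.908]]
force: [1.8, -1.2, -1.2]
width: 0.405
grip_force: 50.7
```

```bash
python3 - <<'E'
from h import *
sp(.12,(-.0025,0),12.5)
E
```

```text
shift cm [ 5.1866 -4.1113 -3.556 ] turn [  3.9647  -4.9555 -15.888 ]
```

Emit:
carry_out([
  {"fingers": 0.3, "x": 3, "y": -4.1, "z": 0, "rx": 2, "ry": -2.5, "rz": -8},
  {"fingers": 0.3, "x": 5.2, "y": -4.1, "z": -3.5, "rx": 4, "ry": -5, "rz": -15.9},
  {"fingers": 0.3, "x": 5.2, "y": -4.1, "z": -3.5, "rx": 4, "ry": -5, "rz": -15.9},
  {"fingers": 0.3, "x": 5.2, "y": -4.1, "z": -3.5, "rx": 4, "ry": -5, "rz": -15.9},
  {"fingers": 0.3, "x": 5.2, "y": -4.1, "z": -3.5, "rx": 4, "ry": -5, "rz": -15.9},
])

```text
t: 13.7
eef_pos: [0.573, -0.2565, 0.2087]
ee_rot: [[0.846, -0.181, 0.501], [-0.208, -0.978, -0.002], [0.49, -0.102, -0.866]]
force: [-0.3, -0.0, -0.7]
width: 0.412
grip_force: 50.8
```

```bash
python3 - <<'E'
from h import *
print(env.state()['joint_pos'])
for h in (.12,.085,.055,.04): sp(h,(-.0018,0),12.5)
E
```

```text
[-30.7403 -11.4912 -14.0626  60.9239  14.7259 164.7593]
shift cm [-0.1501 -0.1538 -0.3863] turn [ 0.2173  0.0575 -0.4746]
shift cm [ 1.6    -0.1643 -3.4174] turn [ 0.2173  0.0575 -0.4746]
shift cm [ 3.1    -0.1733 -6.0154] turn [ 0.2173  0.0575 -0.4746]
shift cm [ 3.85   -0.1778 -7.3144] turn [ 0.2173  0.0575 -0.4746]
```

Emit:
carry_out([
  {"fingers": 0.3, "x": -0.1, "y": -0.16, "z": -0.4, "rx": 0.2, "ry": 0, "rz": -0.4},
  {"fingers": 0.3, "x": 0.8, "y": -0.16, "z": -1.9, "rx": 0.2, "ry": 0, "rz": -0.4},
  {"fingers": 0.3, "x": 1.6, "y": -0.16, "z": -3.4, "rx": 0.2, "ry": 0, "rz": -0.4},
  {"fingers": 0.3, "x": 2.3, "y": -0.17, "z": -4.7, "rx": 0.2, "ry": 0, "rz": -0.4},
  {"fingers": 0.3, "x": 2.3, "y": -0.17, "z": -4.7, "rx": 0.2, "ry": 0, "rz": -0.4},
])

```text
t: 14.2
eef_pos: [0.5955, -0.2582, 0.158]
ee_rot: [[0.846, -0.19, 0.498], [-0.219, -0.976, -0.001], [0.486, -0.108, -0.867]]
force: [-0.5, -0.1, -2.5]
width: 0.404
grip_force: 50.8
```

```bash
python3 - <<'E'
from h import *
s=env.state();print(s['force'],s['moment'],(s['eef_pos']-S)@A)
for h in (.055,.04): sp(h,(-.0018,0),12.5)
E
```

```text
[-0.4789 -0.0658 -2.5117] [ 0.0433  0.6508 -0.0316] 0.06746529494903593
shift cm [ 0.8502 -0.007  -0.9485] turn [-0.1361 -0.1346  0.0627]
shift cm [ 1.6003 -0.0115 -2.2475] turn [-0.1361 -0.1346  0.0627]
```

Emit:
carry_out([
  {"fingers": 0.3, "x": 0.5, "y": 0, "z": -0.5, "rx": 0, "ry": 0, "rz": 0},
  {"fingers": 0.3, "x": 0.8, "y": 0, "z": -1.0, "rx": 0, "ry": 0, "rz": 0},
  {"fingers": 0.3, "x": 0.8, "y": 0, "z": -1.0, "rx": 0, "ry": 0, "rz": 0},
])

```text
t: 14.5
eef_pos: [0.6037, -0.2585, 0.1494]
ee_rot: [[0.845, -0.191, 0.5], [-0.219, -0.976, -0.003], [0.488, -0.107, -0.866]]
force: [0.3, 1.5, -1.2]
width: 0.409
grip_force: 50.8
```

```bash
python3 - <<'E'
from h import *
s=env.state();print(s['force'],s['moment'],(s['eef_pos']-S)@A)
for h in (.045,.038): sp(h,(-.0018,0),12.5)
E
```

```text
[ 0.2933  1.5488 -1.2404] [-0.0059  0.5856 -0.0396] 0.05589223368962538
shift cm [ 0.5274  0.0293 -0.9533] turn [-0.0913 -0.0332  0.1026]
shift cm [ 0.8774  0.0272 -1.5595] turn [-0.0913 -0.0332  0.1026]
```

Emit:
carry_out([
  {"fingers": 0.3, "x": 0.25, "y": 0, "z": -0.45, "rx": 0, "ry": 0, "rz": 0},
  {"fingers": 0.3, "x": 0.5, "y": 0, "z": -0.9, "rx": 0, "ry": 0, "rz": 0},
  {"fingers": 0.3, "x": 0.5, "y": 0, "z": -0.9, "rx": 0, "ry": 0, "rz": 0},
])

```text
t: 14.8
eef_pos: [0.6085, -0.2585, 0.1399]
ee_rot: [[0.845, -0.191, 0.499], [-0.219, -0.976, -0.002], [0.487, -0.107, -0.867]]
force: [0.7, -0.1, -1.5]
width: 0.404
grip_force: 50.8
```

Emit:
carry_out([
  {"fingers": 0.3, "x": 0.12, "y": 0, "z": -0.2, "rx": 0, "ry": 0, "rz": 0},
  {"fingers": 0.3, "x": 0.25, "y": 0, "z": -0.43, "rx": 0, "ry": 0, "rz": 0},
  {"fingers": 0.3, "x": 0.25, "y": 0, "z": -0.43, "rx": 0, "ry": 0, "rz": 0},
])

```text
t: 15.1
eef_pos: [0.6111, -0.2586, 0.1361]
ee_rot: [[0.845, -0.191, 0.5], [-0.219, -0.976, -0.003], [0.488, -0.107, -0.866]]
force: [-0.2, -0.9, -1.9]
width: 0.415
grip_force: 50.8
```

```bash
python3 - <<'E'
from h import *
s=env.state();print(s['force'],s['moment'],(s['eef_pos']-S)@A,s['width'])
for h in (.038,): sp(h,(-.0018,0),12.5)
E
```

```text
[-0.1587 -0.9315 -1.9127] [0.0627 0.498  0.0339] 0.040710036365405024 0.4150350473674778
shift cm [ 0.1422  0.0319 -0.231 ] turn [-0.0896 -0.032   0.1137]
```

Emit:
carry_out([
  {"fingers": 0.3, "x": 0.1, "y": 0, "z": -0.17, "rx": 0, "ry": 0, "rz": 0},
  {"fingers": 0.3, "x": 0.15, "y": 0, "z": -0.26, "rx": 0, "ry": 0, "rz": 0},
  {"fingers": 0.3, "x": 0.15, "y": 0, "z": -0.26, "rx": 0, "ry": 0, "rz": 0},
])

```text
t: 15.4
eef_pos: [0.6124, -0.2588, 0.1351]
ee_rot: [[0.844, -0.191, 0.5], [-0.219, -0.976, -0.003], [0.489, -0.107, -0.866]]
force: [-10.3, 2.3, 9.1]
width: 0.409
grip_force: 52.6
```

Emit:
carry_out([
  {"fingers": 0.55, "x": -0.1, "y": 0, "z": 0.17, "rx": 0, "ry": 0, "rz": 0},
  {"fingers": 0.65, "x": -0.1, "y": 0, "z": 0.17, "rx": 0, "ry": 0, "rz": 0},
  {"fingers": 0.65, "x": -0.1, "y": 0, "z": 0.17, "rx": 0, "ry": 0, "rz": 0},
  {"fingers": 0.65, "x": -1.1, "y": 0, "z": 1.9, "rx": 0, "ry": 0, "rz": 0},
  {"fingers": 0.65, "x": -2.5, "y": 0, "z": 4.3, "rx": 0, "ry": 0, "rz": 0},
  {"fingers": 0.65, "x": -2.5, "y": 0, "z": 4.3, "rx": 0, "ry": 0, "rz": 0},
  {"fingers": 0.65, "x": -2.5, "y": 0, "z": 4.3, "rx": 0, "ry": 0, "rz": 0},
])

```text
t: 16.1
eef_pos: [0.5879, -0.2589, 0.1775]
ee_rot: [[0.844, -0.191, 0.501], [-0.219, -0.976, -0.003], [0.489, -0.107, -0.866]]
force: [0.4, -0.1, -0.4]
width: 0.652
grip_force: 0.0
```

```bash
python3 - <<'E'
from h import *
im,K,P=wrist('wd');print(env.state()['eef_pos'])
p=[proj(K,P,S+h*A) for h in(.012,.054,.06,.08)];print(p)
x0,y0=int(p[1][0])-60,int(p[1][1])-55;print(x0,y0)
z=cv2.resize(im[y0:y0+100,x0:x0+133,::-1],None,fx=6,fy=6,interpolation=cv2.INTER_CUBIC)
cv2.imwrite('pics/wdz.png',cv2.convertScaleAbs(z,alpha=1.5,beta=-90))
E
```

```text
[ 0.5877 -0.2586  0.1764]
[array([280.9235, 216.6911]), array([280.9386, 236.6674]), array([280.9413, 240.2449]), array([280.9517, 254.0016])]
220 181
```

View pics/wdz.png

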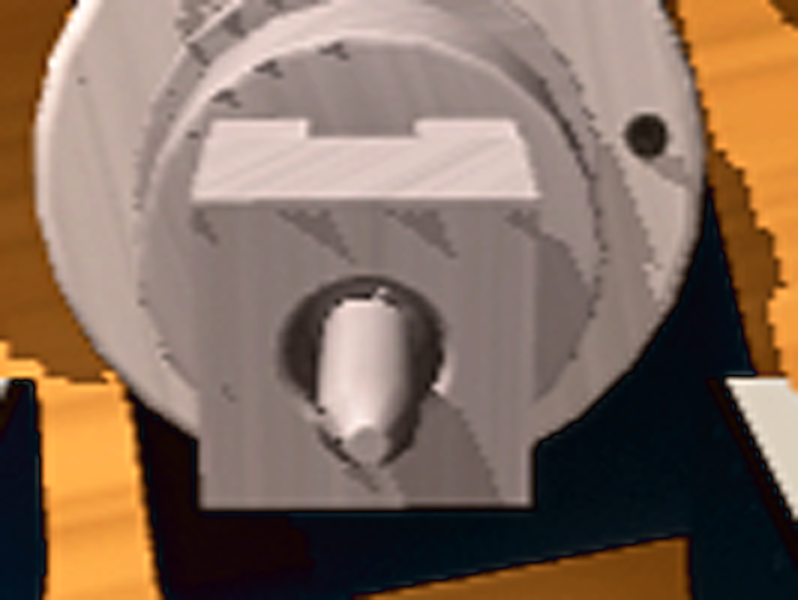

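wdz (6x, origin (220,181)): square collar on, top face x 190–540, y 200–507, teeth at y=120; check height numerically.

```bash
python3 - <<'E'
from h import *
d=np.load("pics/wd.npz");K,P=d["K"],d["P"];R=toolR(-A,[0,-1,0])@Rn.from_euler('z',12.5,degrees=True).as_matrix()
for t in(.054,.060):
    print(t,[(proj(K,P,S+h*A+R@[x,y,0])-[220,181])*6 for h,x,y in[(t,.018,-.018),(t,.018,.018),(t,-.018,-.018),(t,-.018,.018),(t-.028,.018,-.018),(t-.028,.018,.018)]])
a=np.radians(25);go([.535,.077,.10],toolR([0,0,-1],[np.sin(a),-np.cos(a),0]))
E
```

```text
0.054 [array([191.7422, 172.269 ]), array([538.5954, 171.326 ]), array([201.3212, 488.5442]), array([530.8783, 487.7018]), array([213.981 , 106.1629]), array([516.3406, 105.3307])]
0.06 [array([186.0975, 189.048 ]), array([544.2442, 188.0774]), array([196.2625, 514.2284]), array([535.9984, 513.3644]), array([209.7094, 118.8605]), array([520.6152, 118.0068])]
shift cm [-5.2708 33.5592 -7.6429] turn [-9.6996 28.9358 36.8086]
```

```bash
python3 - <<'E'
from h import *
g=cv2.cvtColor(cv2.imread("pics/wd.png"),cv2.COLOR_BGR2GRAY).astype(float)
def edge(row,lo,hi):
    d=np.abs(np.gradient(g[row]));x=np.arange(lo,hi+1);w=d[lo:hi+1];return (w*x).sum()/w.sum()
W=[(r,edge(r,249,257),edge(r,304,313)) for r in(258,259,260,261,262,263)]
for w in W: print(w,w[2]-w[1])
for r in range(262,269): print(r,g[r,275:285:3],end=';')
# near edge row
d=np.load("pics/wd.npz");K,P=d["K"],d["P"];R=toolR(-A,[0,-1,0])@Rn.from_euler('z',12.5,degrees=True).as_matrix()
for t in(.054,.06):
    # x,y free: width at image rows vs near-edge width
    a=proj(K,P,S+t*A+R@[-.018,-.018,0]);b=proj(K,P,S+t*A+R@[-.018,.018,0]);c=proj(K,P,S+t*A+R@[-.012,-.018,0]);e=proj(K,P,S+t*A+R@[-.012,.018,0])
    print(t,a,b,b[0]-a[0],"at -12mm",c,e,e[0]-c[0])
E
```

```text
(258, np.float64(252.67582417582418), np.float64(307.9238578680203)) 55.248033692196145
(259, np.float64(252.67391304347825), np.float64(307.94240837696333)) 55.26849533348508
(260, np.float64(252.8735632183908), np.float64(307.8871794871795)) 55.01361626878867
(261, np.float64(252.88372093023256), np.float64(307.945)) 55.06127906976744
(262, np.float64(252.91616766467067), np.float64(307.9800995024876)) 55.06393183781691
(263, np.float64(252.86857142857144), np.float64(307.98)) 55.111428571428576
262 [145. 142. 130. 142.];263 [145. 142. 141. 142.];264 [148. 144. 144. 144.];265 [123. 120. 119. 119.];266 [52. 51. 51. 50.];267 [56. 56. 55. 55.];268 [57. 57. 56. 56.];0.054 [253.5535 262.424 ] [308.4797 262.2836] 54.92618915050687 at -12mm [253.2986 254.0067] [308.6851 253.8637] 55.386503280638465
0.06 [252.7104 266.7047] [309.3331 266.5607] 56.62264557777067 at -12mm [252.4403 258.0622] [309.5522 257.9154] 57.111960109308654
```

Measured near-edge width 55.0 px: home (54.9 predicted; 56.6 if riding on the tongue). Now the small collar.

Emit:
carry_out([
  {"fingers": 0.65, "x": -2.5, "y": 0, "z": 4.3, "rx": 0, "ry": 0, "rz": 0},
  {"fingers": 0.65, "x": -4.5, "y": 4, "z": 6, "rx": -2, "ry": 5, "rz": 7},
  {"fingers": 0.65, "x": -5.3, "y": 8, "z": 6, "rx": -4, "ry": 10, "rz": 14},
  {"fingers": 0.65, "x": -5.3, "y": 13, "z": 5, "rx": -6, "ry": 15, "rz": 20},
  {"fingers": 0.65, "x": -5.3, "y": 18, "z": 3, "rx": -7, "ry": 20, "rz": 26},
  {"fingers": 0.65, "x": -5.3, "y": 23, "z": 0, "rx": -8, "ry": 25, "rz": 32},
  {"fingers": 0.65, "x": -5.3, "y": 28, "z": -3, "rx": -9.7, "ry": 28.9, "rz": 36.8},
  {"fingers": 0.65, "x": -5.3, "y": 33.5, "z": -6, "rx": -9.7, "ry": 28.9, "rz": 36.8},
])

```text
t: 16.95
eef_pos: [0.5349, 0.049, 0.1302]
ee_rot: [[0.905, 0.426, -0.004], [0.426, -0.905, -0.001], [-0.004, -0.001, -1.0]]
force: [0.5, -0.4, -0.4]
width: 0.652
grip_force: 0.0
```

```bash
python3 - <<'E'
from h import *
a=np.radians(25);go([.535,.077,.10],toolR([0,0,-1],[np.sin(a),-np.cos(a),0]))
E
```

```text
shift cm [ 0.0103  2.8    -3.0164] turn [ 0.0773 -0.2461 -0.2199]
```

Emit:
carry_out([
  {"fingers": 0.65, "x": 0, "y": 2.8, "z": -3, "rx": 0, "ry": -0.2, "rz": 0},
  {"fingers": 0.65, "x": 0, "y": 2.8, "z": -3, "rx": 0, "ry": -0.2, "rz": 0},
  {"fingers": 0.65, "x": 0, "y": 2.8, "z": -3, "rx": 0, "ry": -0.2, "rz": 0},
])

```text
t: 17.25
eef_pos: [0.5339, 0.0752, 0.102]
ee_rot: [[0.906, 0.424, 0.002], [0.424, -0.906, -0.0], [0.001, 0.001, -1.0]]
force: [1.0, -1.0, -0.3]
width: 0.648
grip_force: 0.0
```

```bash
python3 b.py we; python3 - <<'E'
from h import *
im=cv2.cvtColor(cv2.imread("pics/we.png"),cv2.COLOR_BGR2HSV); m=((im[...,1]<50)&(im[...,2]>70))
for r in range(180,260,4):
    xs=np.flatnonzero(np.diff(m[r,220:340].astype(int)))+221; print(r,xs, end=";")
E
```

```text
[0.5346 0.0745 0.1033] [ 0.9061  0.423   0.0036  0.4231 -0.9061 -0.0002  0.0032  0.0017 -1.    ]
outer 1533 [278.9 216.6] [42.2 46.3] rect [46. 42.] 90.0 z36 [0.5347 0.0779 0.036 ] z40 [0.5359 0.0785 0.04  ]
hole 189 [279.2 217.4] [13.5 18.3] rect [18. 14.] 0.0 z36 [0.5342 0.0775 0.036 ] z40 [0.5354 0.078  0.04  ]
outer 257 [490.3   3.7] [ 9.2 45.4] rect [ 9. 43.] 90.0 z36 [0.7145 0.0181 0.036 ] z40 [0.7122 0.0197 0.04  ]
outer 3330 [422.1  29.8] [60.6 82.8] rect [62. 83.] 90.0 z36 [0.6836 0.0487 0.036 ] z40 [0.6819 0.0497 0.04  ]
180 [];184 [];188 [];192 [];196 [269 291];200 [264 295];204 [262 297];208 [260 299];212 [259 275 284 300];216 [258 272 287 301];220 [258 271 276 277 281 283 288 301];224 [258 300];228 [260 299];232 [262 296];236 [267 291];240 [];244 [222];248 [];252 [];256 [];
```

Emit:
carry_out([
  {"fingers": 0.65, "x": -0.15, "y": 0.2, "z": -4, "rx": 0, "ry": 0.2, "rz": 0},
  {"fingers": 0.65, "x": -0.15, "y": 0.2, "z": -8.1, "rx": 0, "ry": 0.2, "rz": 0},
  {"fingers": 0.65, "x": -0.15, "y": 0.2, "z": -8.1, "rx": 0, "ry": 0.2, "rz": 0},
  {"fingers": 0.25, "x": -0.15, "y": 0.2, "z": -8.1, "rx": 0, "ry": 0.2, "rz": 0},
  {"fingers": 0.25, "x": -0.15, "y": 0.2, "z": -8.1, "rx": 0, "ry": 0.2, "rz": 0},
  {"fingers": 0.25, "x": -0.15, "y": 0.2, "z": -8.1, "rx": 0, "ry": 0.2, "rz": 0},
  {"fingers": 0.25, "x": -0.15, "y": 0.2, "z": -8.1, "rx": 0, "ry": 0.2, "rz": 0},
  {"fingers": 0.25, "x": -0.15, "y": 0.2, "z": -8.1, "rx": 0, "ry": 0.2, "rz": 0},
], newtons=50)

```text
t: 18.1
eef_pos: [0.5349, 0.0764, 0.0255]
ee_rot: [[0.906, 0.422, 0.005], [0.422, -0.907, 0.0], [0.005, 0.002, -1.0]]
force: [-0.4, -2.7, 8.8]
width: 0.358
grip_force: 50.4
```

Emit:
carry_out([
  {"fingers": 0.25, "x": 0, "y": 0, "z": 0, "rx": 0, "ry": 0, "rz": 0},
  {"fingers": 0.25, "x": 0, "y": 0, "z": 5, "rx": 0, "ry": 0, "rz": 0},
  {"fingers": 0.25, "x": 0, "y": 0, "z": 10, "rx": 0, "ry": 0, "rz": 0},
  {"fingers": 0.25, "x": 0, "y": 0, "z": 17, "rx": 0, "ry": 0, "rz": 0},
  {"fingers": 0.25, "x": 0, "y": 0, "z": 17, "rx": 0, "ry": 0, "rz": 0},
  {"fingers": 0.25, "x": 0, "y": 0, "z": 17, "rx": 0, "ry": 0, "rz": 0},
])

```text
t: 18.7
eef_pos: [0.5349, 0.0769, 0.1978]
ee_rot: [[0.906, 0.423, 0.009], [0.423, -0.906, 0.001], [0.009, 0.002, -1.0]]
force: [-0.3, 0.1, -1.0]
width: 0.362
grip_force: 50.3
```

```bash
python3 - <<'E'
from h import *
im,K,P=wrist('wf');s=env.state();print(s['eef_pos'],s['force'],s['width'],s['grip_force'])
hs=cv2.cvtColor(im,cv2.COLOR_RGB2HSV); m=((hs[...,1]<50)&(hs[...,2]>70))
for r in range(215,330,4):
    xs=np.flatnonzero(np.diff(m[r,200:360].astype(int)))+201; print(r,xs,end=";")
sp(.13,(-.002,0))
E
```

```text
[0.5341 0.0768 0.195 ] [ 0.1467  0.5003 -0.6776] 0.35841212730906125 50.25005676783621
215 [];219 [];223 [];227 [270 292];231 [263 299];235 [259 303];239 [257 307];243 [204 205 237 248 254 308 315 325];247 [235 247 253 310 316 327];251 [234 245 252 311 317 330];255 [219 220 232 244 251 311 319 331];259 [230 243 250 273 290 312 320 333];263 [206 207 229 242 250 280 281 312 321 334];267 [228 241 250 312 322 336];271 [226 240 250 312 323 337];275 [231 239 251 312 324 332];279 [234 239 251 312 323 329];283 [254 308];287 [257 305];291 [262 300];295 [270 293];299 [];303 [];307 [];311 [];315 [239 241];319 [238 241 322 324];323 [];327 [297 298];shift cm [  3.2584 -33.4362   1.8609] turn [  6.3924 -29.2504 -24.4514]
```

```bash
python3 -c "
from t import *
L=[(279,251,312),(283,254,308),(287,257,305),(291,262,300),(295,270,293)]
toolcircle(L,0,.017)
c=get_calibration('wrist');K,P=c['K'],c['T_tool_cam']
for z in(-.004,-.0085):
    uv=[(l-.5,v) for v,l,r in L]+[(r-.5,v) for v,l,r in L]
    s=least_squares(lambda q:[np.hypot(*(onz(K,P,p,z)[:2]-q))-.017 for p in uv],[0,0]);print(z,s.x,np.round(s.fun,4))
"
```

```text
centre of top face in tool frame [-0.0035 -0.0008 -0.0039] rms 0.0002025381557710124
-0.004 [-0.0034 -0.0008] [ 0.0001 -0.0002  0.      0.      0.0001  0.0004 -0.0004 -0.0001 -0.0001
  0.0002]
-0.0085 [-0.0003 -0.0008] [-0.0002 -0.0003 -0.      0.0001  0.0003  0.0001 -0.0005 -0.0002 -0.
  0.0004]
```

Emit:
carry_out([
  {"fingers": 0.25, "x": 0.5, "y": -5, "z": 3, "rx": 1, "ry": -5, "rz": -4},
  {"fingers": 0.25, "x": 1, "y": -10, "z": 5, "rx": 2, "ry": -10, "rz": -8},
  {"fingers": 0.25, "x": 1, "y": -15, "z": 5, "rx": 3, "ry": -15, "rz": -12},
  {"fingers": 0.25, "x": 1, "y": -20, "z": 5, "rx": 4, "ry": -20, "rz": -16},
  {"fingers": 0.25, "x": 1, "y": -25, "z": 5, "rx": 5, "ry": -25, "rz": -20},
  {"fingers": 0.25, "x": 1, "y": -30, "z": 5, "rx": 6.4, "ry": -29.3, "rz": -24.5},
  {"fingers": 0.25, "x": 1, "y": -33.4, "z": 5, "rx": 6.4, "ry": -29.3, "rz": -24.5},
  {"fingers": 0.25, "x": 1, "y": -33.4, "z": 5, "rx": 6.4, "ry": -29.3, "rz": -24.5},
])

```text
t: 19.55
eef_pos: [0.5413, -0.2618, 0.2398]
ee_rot: [[0.869, -0.007, 0.495], [-0.006, -1.0, -0.004], [0.495, 0.001, -0.869]]
force: [-0.4, 1.0, -1.6]
width: 0.353
grip_force: 50.3
```

```bash
python3 - <<'E'
from h import *
sp(.13,(-.002,0))
E
```

```text
shift cm [ 2.5408  0.4147 -2.6251] turn [-0.1041 -0.3426  0.3337]
```

Emit:
carry_out([
  {"fingers": 0.25, "x": 2.5, "y": 0.35, "z": -1, "rx": 0, "ry": -0.3, "rz": 0.3},
  {"fingers": 0.25, "x": 2.5, "y": 0.35, "z": -2.6, "rx": 0, "ry": -0.3, "rz": 0.3},
  {"fingers": 0.25, "x": 2.5, "y": 0.35, "z": -2.6, "rx": 0, "ry": -0.3, "rz": 0.3},
  {"fingers": 0.25, "x": 2.5, "y": 0.35, "z": -2.6, "rx": 0, "ry": -0.3, "rz": 0.3},
])

```text
t: 19.95
eef_pos: [0.5678, -0.2532, 0.2156]
ee_rot: [[0.866, 0.004, 0.5], [0.004, -1.0, 0.002], [0.5, 0.0, -0.866]]
force: [0.6, 0.4, -0.2]
width: 0.362
grip_force: 50.3
```

```bash
python3 - <<'E'
from h import *
for h in(.1,.085,.07): sp(h,(-.0025,-.0006))
E
```

```text
shift cm [ 1.4395 -0.5138 -2.772 ] turn [-0.1248  0.0091 -0.3228]
shift cm [ 2.1895 -0.5183 -4.071 ] turn [-0.1248  0.0091 -0.3228]
shift cm [ 2.9395 -0.5228 -5.37  ] turn [-0.1248  0.0091 -0.3228]
```

Emit:
carry_out([
  {"fingers": 0.25, "x": 0.3, "y": -0.52, "z": -0.8, "rx": 0, "ry": 0, "rz": -0.3},
  {"fingers": 0.25, "x": 0.9, "y": -0.52, "z": -1.9, "rx": 0, "ry": 0, "rz": -0.3},
  {"fingers": 0.25, "x": 0.9, "y": -0.52, "z": -1.9, "rx": 0, "ry": 0, "rz": -0.3},
  {"fingers": 0.25, "x": 0.9, "y": -0.52, "z": -1.9, "rx": 0, "ry": 0, "rz": -0.3},
])

```text
t: 20.35
eef_pos: [0.5771, -0.2589, 0.1969]
ee_rot: [[0.866, -0.001, 0.501], [-0.001, -1.0, -0.001], [0.501, 0.001, -0.866]]
force: [-0.6, 0.4, -0.9]
width: 0.359
grip_force: 50.4
```

```bash
python3 - <<'E'
from h import *
for h in(.1,.085,.07): sp(h,(-.0025,-.0006))
E
```

```text
shift cm [ 0.5103  0.057  -0.9018] turn [-0.1005  0.0545 -0.0003]
shift cm [ 1.2604  0.0525 -2.2008] turn [-0.1005  0.0545 -0.0003]
shift cm [ 2.0104  0.048  -3.4998] turn [-0.1005  0.0545 -0.0003]
```

Emit:
carry_out([
  {"fingers": 0.25, "x": 0.5, "y": 0.04, "z": -0.9, "rx": 0, "ry": 0, "rz": 0},
  {"fingers": 0.25, "x": 0.9, "y": 0.04, "z": -1.55, "rx": 0, "ry": 0, "rz": 0},
  {"fingers": 0.25, "x": 1.26, "y": 0.04, "z": -2.2, "rx": 0, "ry": 0, "rz": 0},
  {"fingers": 0.25, "x": 1.26, "y": 0.04, "z": -2.2, "rx": 0, "ry": 0, "rz": 0},
])

```text
t: 20.75
eef_pos: [0.5896, -0.2583, 0.1736]
ee_rot: [[0.866, -0.001, 0.5], [-0.001, -1.0, -0.001], [0.5, 0.0, -0.866]]
force: [0.2, -0.0, -1.3]
width: 0.358
grip_force: 50.4
```

```bash
python3 - <<'E'
from h import *
print(env.state()['force'])
for h in(.077,.07): sp(h,(-.0025,-.0006))
E
```

```text
[ 0.1936 -0.022  -1.2998]
shift cm [ 0.402  -0.0118 -0.5706] turn [-0.1333 -0.0092 -0.0077]
shift cm [ 0.752  -0.0139 -1.1768] turn [-0.1333 -0.0092 -0.0077]
```

Emit:
carry_out([
  {"fingers": 0.25, "x": 0.25, "y": 0, "z": -0.4, "rx": 0, "ry": 0, "rz": 0},
  {"fingers": 0.25, "x": 0.5, "y": 0, "z": -0.8, "rx": 0, "ry": 0, "rz": 0},
  {"fingers": 0.25, "x": 0.75, "y": 0, "z": -1.2, "rx": 0, "ry": 0, "rz": 0},
  {"fingers": 0.25, "x": 0.75, "y": 0, "z": -1.2, "rx": 0, "ry": 0, "rz": 0},
])

```text
t: 21.15
eef_pos: [0.5972, -0.2585, 0.1626]
ee_rot: [[0.866, -0.002, 0.501], [-0.001, -1.0, -0.002], [0.501, 0.001, -0.866]]
force: [-1.0, -0.2, -1.3]
width: 0.359
grip_force: 50.4
```

Emit:
carry_out([
  {"fingers": 0.25, "x": 0.1, "y": 0, "z": -0.17, "rx": 0, "ry": 0, "rz": 0},
  {"fingers": 0.25, "x": 0.1, "y": 0, "z": -0.17, "rx": 0, "ry": 0, "rz": 0},
])

```text
t: 21.35
eef_pos: [0.5983, -0.2586, 0.1617]
ee_rot: [[0.865, -0.002, 0.502], [-0.001, -1.0, -0.002], [0.502, 0.001, -0.865]]
force: [0.4, -0.7, -1.0]
width: 0.36
grip_force: 50.4
```

Emit:
carry_out([
  {"fingers": 0.25, "x": 0.1, "y": 0, "z": -0.17, "rx": 0, "ry": 0, "rz": 0},
  {"fingers": 0.25, "x": 0.15, "y": 0, "z": -0.26, "rx": 0, "ry": 0, "rz": 0},
  {"fingers": 0.25, "x": 0.15, "y": 0, "z": -0.26, "rx": 0, "ry": 0, "rz": 0},
])

```text
t: 21.65
eef_pos: [0.5999, -0.259, 0.1617]
ee_rot: [[0.864, -0.002, 0.504], [-0.0, -1.0, -0.003], [0.504, 0.002, -0.864]]
force: [-11.1, 2.8, 11.6]
width: 0.36
grip_force: 52.1
```

Contact where expected (h≈68 mm). Release and retreat.

Emit:
carry_out([
  {"fingers": 0.45, "x": -0.1, "y": 0, "z": 0.17, "rx": 0, "ry": 0, "rz": 0},
  {"fingers": 0.6, "x": -0.1, "y": 0, "z": 0.17, "rx": 0, "ry": 0, "rz": 0},
  {"fingers": 0.6, "x": -0.1, "y": 0, "z": 0.17, "rx": 0, "ry": 0, "rz": 0},
  {"fingers": 0.6, "x": -1.1, "y": 0, "z": 1.9, "rx": 0, "ry": 0, "rz": 0},
  {"fingers": 0.6, "x": -2.5, "y": 0, "z": 4.3, "rx": 0, "ry": 0, "rz": 0},
  {"fingers": 0.6, "x": -2.5, "y": 0, "z": 4.3, "rx": 0, "ry": 0, "rz": 0},
  {"fingers": 0.6, "x": -2.5, "y": 0, "z": 4.3, "rx": 0, "ry": 0, "rz": 0},
])

```text
t: 22.35
eef_pos: [0.5749, -0.2589, 0.2026]
ee_rot: [[0.865, -0.002, 0.502], [-0.001, -1.0, -0.003], [0.502, 0.002, -0.865]]
force: [0.1, -0.1, -0.6]
width: 0.599
grip_force: 0.0
```

```bash
python3 - <<'E'
from h import *
im,K,P=wrist('wg');R=toolR(-A,[0,-1,0])
print([proj(K,P,S+h*A) for h in(.076,.08)],"width at .076:",[proj(K,P,S+h*A+R@[0,.017,0])[0]-proj(K,P,S+h*A-R@[0,.017,0])[0] for h in(.074,.076,.082)])
hs=cv2.cvtColor(im,cv2.COLOR_RGB2HSV); m=((hs[...,1]<50)&(hs[...,2]>70))
g=cv2.cvtColor(im,cv2.COLOR_RGB2GRAY)
p=proj(K,P,S+.076*A);x0,y0=int(p[0])-66,int(p[1])-55
cv2.imwrite('pics/wgz.png',cv2.convertScaleAbs(cv2.resize(im[y0:y0+100,x0:x0+133,::-1],None,fx=6,fy=6,interpolation=cv2.INTER_CUBIC),alpha=1.5,beta=-90));print(x0,y0)
E
```

```text
[array([280.2644, 235.088 ]), array([280.2472, 237.3278])] width at .076: [np.float64(50.96138574580411), np.float64(51.46656114092602), np.float64(53.04402226337385)]
214 180
```

View pics/wgz.png

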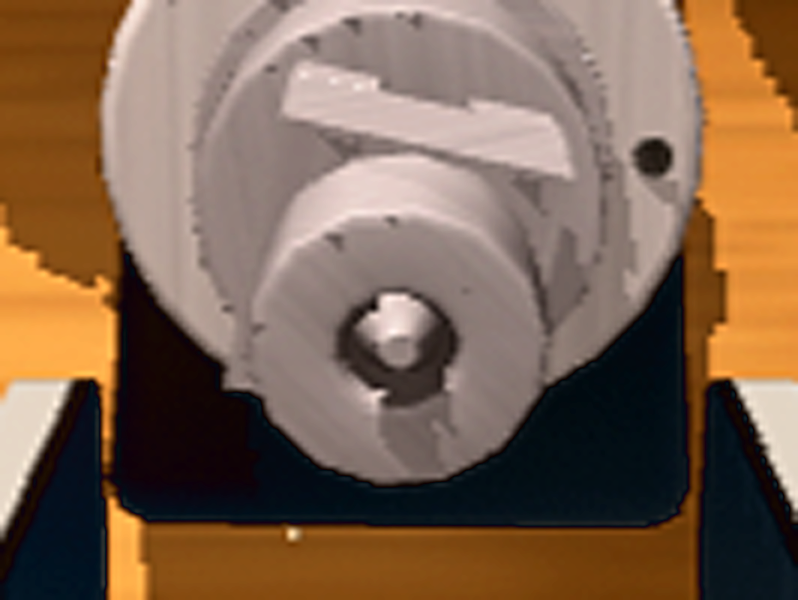

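wgz: all three stacked; small collar ring x 252–547 (49 px, no higher than home), spindle tip centred in its bore, arm clear.

```bash
python3 -c "
from h import *
print(order.hand_in())"
```

```text
the job is handed in; nothing more can be done
None
```

The job is handed in: the wide, square and small collars were put on the spindle in that order and let go. The last pictures and the contact forces show all three home, with the arm clear at the end, but the hand-in returned no verdict.

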